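# Line up the scent bottles and hold their rack over them

### The job

Slide the three small scent bottles, keeping them upright and never lifting them off the marble slab, until one stands centred on each of its three inlaid brass rings. Then take the three-hole wooden rack by its handle, carry it across higher than the blue perfume bottle that stands between, and stop with it hovering level over the row, each hole centred above a cap and the board's underside about 15 mm above the caps, touching no bottle. Finish while still holding it there - do not lower it or let go - and leave everything else where it stands.

Things in the scene. Friction and masses are not known exactly. Their poses are not given: they have to be found in the camera images.
- slab: Fixed pale marble slab lying on the table, 250 x 120 mm, 8 mm thick. Origin: centre of its underside; x along its length, y across, z up. Three thin brass rings (43 mm outside diameter, flush) are inlaid along its long centre line, 60 mm apart.
- ring0 (a point): Centre of an inlaid brass ring, on the slab's top face (8 mm above the table), -60 mm along the slab's x.
- ring1 (a point): Centre of an inlaid brass ring, on the slab's top face (8 mm above the table), at the slab's centre.
- ring2 (a point): Centre of an inlaid brass ring, on the slab's top face (8 mm above the table), +60 mm along the slab's x.
- bottle0: Small loose scent bottle standing on the slab, one of three alike: round amber glass body 32 mm diameter, straight to 46 mm and tapering to 52 mm, then a round wooden cap 26 mm diameter from 52 to 80 mm (solid, does not come off); about 90 g. Origin: centre of its underside, z up.
- bottle0_cap (a point): Centre of the top of the cap of bottle0, 80 mm above its underside (88 mm above the table).
- bottle1: Small loose scent bottle standing on the slab, one of three alike: round amber glass body 32 mm diameter, straight to 46 mm and tapering to 52 mm, then a round wooden cap 26 mm diameter from 52 to 80 mm (solid, does not come off); about 90 g. Origin: centre of its underside, z up.
- bottle1_cap (a point): Centre of the top of the cap of bottle1, 80 mm above its underside (88 mm above the table).
- bottle2: Small loose scent bottle standing on the slab, one of three alike: round amber glass body 32 mm diameter, straight to 46 mm and tapering to 52 mm, then a round wooden cap 26 mm diameter from 52 to 80 mm (solid, does not come off); about 90 g. Origin: centre of its underside, z up.
- bottle2_cap (a point): Centre of the top of the cap of bottle2, 80 mm above its underside (88 mm above the table).
- rack: Loose wooden rack flat on the table: board 190 (x) x 64 x 10 mm with three through-holes, 44 mm diameter, 60 mm apart on its long centre line, the middle one at its centre. Two posts (10 x 14 mm, x = -30 and 30 mm) carry a handle bar along x, 80 mm long, 14 wide (y), 92 to 108 mm above the underside, clear below. About 180 g, balanced. Origin: centre of underside, z up. Same either way round.
- hole0 (a point): Centre of one of the rack's holes (at x = -60 mm in the rack), at the level of the board's underside.
- hole1 (a point): Centre of one of the rack's holes (the middle one in the rack), at the level of the board's underside.
- hole2 (a point): Centre of one of the rack's holes (at x = +60 mm in the rack), at the level of the board's underside.
- perfume: Bystander, the tallest thing standing between slab and rack: blue glass perfume bottle 36 x 56 mm with a screw cap, 105 mm tall. Origin: centre of its underside.
- round_box: Bystander between slab and rack: round acrylic box with a sliding lid, 88 mm diameter, 52 mm tall. Origin: centre of its underside.
- hair_clip: Bystander lying beside the rack: silver plastic hair clip, 72 x 22 mm, about 20 mm tall. Origin: centre of its underside; x along its length.
- kohl_pot: Bystander standing at a corner of the slab: small brass kohl pot, 24 mm diameter, 36 mm tall. Origin: centre of its underside.
There are look-alikes about, which are no part of the job. What is shaped like the bottle1 but purple is not meant.

How it is judged:
On the way:
1. a bottle stands upright and released on each brass ring, within 8 mm of its centre, the rack still down ((horizontal distance between ring0 and bottle0 below 0.008 m or horizontal distance between ring0 and bottle1 below 0.008 m or horizontal distance between ring0 and bottle2 below 0.008 m) and (horizontal distance between ring1 and bottle0 below 0.008 m or horizontal distance between ring1 and bottle1 below 0.008 m or horizontal distance between ring1 and bottle2 below 0.008 m) and (horizontal distance between ring2 and bottle0 below 0.008 m or horizontal distance between ring2 and bottle1 below 0.008 m or horizontal distance between ring2 and bottle2 below 0.008 m) and angle between each of bottle0, bottle1, bottle2's own z axis and vertical below 0.12 rad and height (world z) of rack below 0.05 m and contact force between each of bottle0, bottle1, bottle2 and the fingers below 0.05 N), for 0.2 s.
At the end, for the whole second after the job is handed in: The gripper holds the rack still and level (within 0.12 rad), each of its holes within 8 mm of a cap's centre seen from above, its underside 4 to 28 mm above the caps, touching no bottle; the bottles stand upright within 8 mm of the three rings ((horizontal distance between ring0 and bottle0 below 0.008 m or horizontal distance between ring0 and bottle1 below 0.008 m or horizontal distance between ring0 and bottle2 below 0.008 m) and (horizontal distance between ring1 and bottle0 below 0.008 m or horizontal distance between ring1 and bottle1 below 0.008 m or horizontal distance between ring1 and bottle2 below 0.008 m) and (horizontal distance between ring2 and bottle0 below 0.008 m or horizontal distance between ring2 and bottle1 below 0.008 m or horizontal distance between ring2 and bottle2 below 0.008 m) and angle between each of bottle0, bottle1, bottle2, rack's own z axis and vertical below 0.12 rad and (horizontal distance between hole0 and bottle0_cap below 0.008 m or horizontal distance between hole0 and bottle1_cap below 0.008 m or horizontal distance between hole0 and bottle2_cap below 0.008 m) and (horizontal distance between hole1 and bottle0_cap below 0.008 m or horizontal distance between hole1 and bottle1_cap below 0.008 m or horizontal distance between hole1 and bottle2_cap below 0.008 m) and (horizontal distance between hole2 and bottle0_cap below 0.008 m or horizontal distance between hole2 and bottle1_cap below 0.008 m or horizontal distance between hole2 and bottle2_cap below 0.008 m) and height (world z) of hole0 between 0.092 and 0.116 m and height (world z) of hole1 between 0.092 and 0.116 m and height (world z) of hole2 between 0.092 and 0.116 m and linear speed of rack below 0.03 m/s and contact force between rack and the fingers above 0.5 N and contact force between rack and bottle0 below 0.1 N and contact force between rack and bottle1 below 0.1 N and contact force between rack and bottle2 below 0.1 N); the arm keeps its last pose, push and grip.
It fails at once if a bottle is lifted off the slab or knocked over (height (world z) of any of bottle0, bottle1, bottle2 above 0.023 m or angle between any of bottle0, bottle1, bottle2's own z axis and vertical above 0.5 rad).
It fails at once if the rack crosses the middle of the table lower than the top of the perfume bottle (world y of rack between -0.05 and 0.05 m and height (world z) of rack below 0.105 m).
It fails at once if a bystander is moved by more than 20 mm (distance of any of perfume, round_box, hair_clip, kohl_pot from where it was at the start of the episode above 0.02 m).
It also fails if it takes over 58 s, if anything falls off the work surface, if the arm or the gripper's body presses on something with over 40 N, if the wrist force passes 120 N, or if a joint passes its speed limit or range.

### The arm

A 6-joint arm with a two-finger parallel gripper is mounted at the origin on the work surface. World frame = base frame: x ahead of the robot, y to its left, z up, the work surface at z = 0. Lengths are in m, angles in rad, forces in N, time in s.
With the tool pointing down it reaches from about 0.35 to 0.85 m from the base axis. Payload 8.1 kg.
Tool frame: the origin (TCP) lies at the centre of the arm's flange, where the gripper is bolted on; the fingertips stand 173 mm ahead of it and the grasp point (between the pads) lies 155 mm ahead of it (manip.finger_overhang is the distance from the TCP to the fingertips, in m); y points along the fingers, z is the direction in which the jaws open and shut, and the axes are right-handed (so a half turn about y gives the same grasp; the last joint's range is limited). The gripper opens to 85 mm and grips with 20 to 120 N. Pads are 22 mm wide; open, the fingers measure 114 mm over their backs; the gripper's body (76 mm by 85 mm) begins 54 mm behind the grasp point. The pads swing forward as they close: fully open they stand 13 mm farther back than shut.
Start: joints at [1.14, 0.13, 1.488, -0, 1.523, -0.085], TCP at [0.203, 0.564, 0.405] pointing down, gripper open.
Joint ranges: [-2.96, 2.96], [-0.89, 2.26], [0.02, 2.5], [-1.34, 4.48], [0, 2.73], [-2.66, 2.66]. Speed limits (rad/s): [2.39, 2.39, 2.79, 3.14, 3.14, 3.14].

### API

Orientations are given as a rotation vector (axis times angle).
In Python, from plant import readout, optics, manip gives the robot as it stands.
- The arm moves only by the tool move_arm, never from a script. Its argument "series" is a list of rows, each an object of numbers: "hand": the gripper command: -1 is fully open, 1 is shut, values between are in proportion; "dx", "dy", "dz": the shift along the tool's x, y, z in units of 30 mm (1.0 is 30 mm); "roll": the turn about the tool's y in units of 6 degrees (1.0 is 6 degrees). In form: [{"hand": .., "dx": .., "dy": .., "dz": .., "roll": ..}, ...]. A call has exactly 8 rows; each row is the pose to reach, as a shift and turn from the pose commanded when the call began, along the tool's axes at that moment; what a row does not reach only later rows make up. A row lasts 1/10 s, in which the tool goes at most 50 mm and 8.59 degrees, less where a joint would pass 70% of its speed; a pose out of reach is approached as far as the arm can. A call with a gripper value outside its range is refused whole. The fingers move at their own pace and stop on an object; "force" is the grip in N (left out, the last holds). Time passes only in rows, so rows that repeat a pose let the fingers close, or fill a call up. It gives the time, the measured TCP pose, the force and the opening at its end, in the units of the state.
- readout.get_obs(): the state, without advancing time (a new reading comes with each control period).
- optics.snapshot(name): name is "scene" or "top" or "wrist"; returns the picture (480x640x3 uint8, blue, green, red); there is no depth.
- optics.camera_info(name): a dict with "vfov" (degrees; the focal length in pixels is half the picture's height over the tangent of half this angle, whatever the lens; pixels are square), "cx", "cy" (the principal point, pixels), "distortion" ([k1, k2, p1, p2, k3] as OpenCV has them; the pictures are not rectified), "R" (3x3) and "t" (3): a world point X has camera coordinates R X + t; the wrist camera has in their place "hand_eye" (4x4, takes a point from camera to tool coordinates, whose origin is the TCP and whose axes are the tool frame's). Camera axes: x right, y down, z forward; pixel columns grow to the right and rows downward; lengths in m; the calibration is good to about 2 mm. A picture is of the moment at which its call begins: read the wrist's pose just before it. camera_info takes no time and is no camera call.
- manip.sign_off(): hands the job in, once; it reports no verdict.
Trained networks look in the newest picture that a camera, given by its name, has taken for a name from the list of things; names that differ only in an ending like _2 or _b are one class to them, and where a whole thing is asked for, a point or a joint stands for the part that bears it (a point fixed in the world has none). Each returns a list of dicts, best first, with "p" (0 to 1); they miss things now and then, are a little off and sometimes report something else, mostly with a low value. They report only what shows in the picture. A call takes as long as a camera call. They do not tell look-alikes from the thing itself.
- optics.masks_of(camera, target): "pixels" (480x640 bool, what is visible of it) and "box" ([left, top, width, height] as shares, 0 to 1, of the picture: columns of its width, rows of its height, round what is visible of it).
- optics.landmark_of(camera, target): "position" ([column, row] as shares, 0 to 1, of the picture: columns of its width, rows of its height: a listed point, or the origin of a listed thing).
The state is a dict: "time_s": time; "qpos": joint angles; "qd": joint speeds; "joint_torque": joint torques, N m; "tcp_pos": TCP position; "orientation": TCP orientation; "ft_force": force on the tool from outside, world axes, zero at the start; "torque": the same for the moment, N m; "finger_gap": finger opening in m.
Only numpy, scipy, OpenCV 4.12 (cv2) and the standard library are available. Lean on these libraries where they do the work, as an engineer would, in place of code of your own. Each camera call takes 0.05 s, during which the arm holds its last target.

## Working session

There is one attempt and no reset: what is moved stays moved. The work goes in short steps, Python scripts to look and compute and a tool call to move; the robot and the scene stay as the last step left them, time stands still between calls to the robot, and variables do not carry over. Pictures are saved under pics/ and viewed, and the job is handed in when it is done.

Besides the shell and the picture viewer there is one more tool, called by a JSON object that holds its "api" and its "payload". move_arm: Moves the arm, as the interface text tells. Its arguments: {"type":"object","properties":{"series":{"type":"array","items":{"type":"object","properties":{"hand":{"type":"number"},"dx":{"type":"number"},"dy":{"type":"number"},"dz":{"type":"number"},"roll":{"type":"number"}}}},"force":{"type":"number"}},"required":["series"]}

```bash
ls; mkdir -p pics; cat > h.py <<'E'
import numpy as np, cv2
from plant import readout, optics, manip
def K(ci):
    f=240/np.tan(np.radians(ci['vfov'])/2)
    return np.array([[f,0,ci['cx']],[0,f,ci['cy']],[0,0,1.]]), np.array(ci['distortion'],float)
def RT(name,obs=None):
    ci=optics.camera_info(name)
    if 'R' in ci: return np.array(ci['R']),np.array(ci['t'])
    obs=obs or readout.get_obs()
    T=np.eye(4);T[:3,:3]=cv2.Rodrigues(np.array(obs['orientation'],float))[0];T[:3,3]=obs['tcp_pos']
    M=np.linalg.inv(T@np.array(ci['hand_eye']))
    return M[:3,:3],M[:3,3]
def ray(name,uv,obs=None):
    k,d=K(optics.camera_info(name));R,t=RT(name,obs)
    p=cv2.undistortPoints(np.array([[uv]],float),k,d)[0,0]
    v=R.T@np.array([p[0],p[1],1]);return -R.T@t,v/np.linalg.norm(v)
def atz(name,uv,z,obs=None):
    o,v=ray(name,uv,obs);return o+v*(z-o[2])/v[2]
def proj(name,X,obs=None):
    k,d=K(optics.camera_info(name));R,t=RT(name,obs)
    return cv2.projectPoints(np.array(X,float).reshape(-1,3),cv2.Rodrigues(R)[0],t,k,d)[0][:,0]
def tri(rs):
    A=0;b=0
    for o,v in rs:
        P=np.eye(3)-np.outer(v,v);A=A+P;b=b+P@o
    return np.linalg.solve(A,b)
E
python3 - <<'E'
from h import *
print(readout.get_obs())
for c in ['scene','top','wrist']:
    cv2.imwrite(f'pics/{c}0.png',optics.snapshot(c)); print(c,optics.camera_info(c))
    if c!='wrist':
      R,t=RT(c);print(-R.T@t)
E
```

```text
pics
{'time_s': 0.0, 'qpos': array([ 1.13960839e+00,  1.31181793e-01,  1.48930606e+00, -1.49193405e-05,
        1.52300963e+00, -8.54290906e-02]), 'qd': array([ 0.00054411,  0.00029163,  0.00077108,  0.00030429, -0.00059979,
       -0.00068865]), 'joint_torque': array([ 4.91608171e-04, -5.69427788e+01, -5.00535321e+01, -1.64412068e-04,
        1.54514064e-02, -2.07123854e-06]), 'tcp_pos': array([0.20324476, 0.56427497, 0.4036171 ]), 'orientation': array([-1.55556439,  0.27175432, -0.2710094 ]), 'ft_force': array([0.32471219, 0.13468191, 0.26211451]), 'torque': array([ 0.07233897, -0.03831461, -0.04173642]), 'finger_gap': 0.08569458664725275}
scene {'vfov': 57.57616858682409, 'cx': 318.84344639202203, 'cy': 241.4722961900391, 'distortion': array([-0.10549769,  0.        ,  0.        ,  0.        ,  0.        ]), 'R': array([[-0.88623529,  0.46285005,  0.0188902 ],
       [ 0.28619967,  0.57915027, -0.76333133],
       [-0.36424821, -0.67108479, -0.64573094]]), 't': array([ 0.50790764, -0.11419775,  1.00135521])}
[0.84755088 0.50304683 0.54984084]
top {'vfov': 44.462240920753054, 'cx':
[... 194 characters left out ...]
9520684, -0.02674305, -0.09406463],
       [ 0.09466127, -0.02199303, -0.99526657]]), 't': array([-0.01745457,  0.57828816,  1.10569471])}
[0.47127834 0.02233866 1.15528367]
wrist {'vfov': 68.95605116597783, 'cx': 319.50611107685756, 'cy': 241.1244597151473, 'distortion': array([-0.03052151,  0.        ,  0.        ,  0.        ,  0.        ]), 'hand_eye': array([[ 4.11558399e-04,  9.62226294e-01,  2.72250600e-01,
        -6.98477882e-02],
       [ 2.53009594e-04, -2.72250714e-01,  9.62226317e-01,
         3.03050673e-02],
       [ 9.99999883e-01, -3.27130309e-04, -3.55499552e-04,
         3.05338145e-04],
       [ 0.00000000e+00,  0.00000000e+00,  0.00000000e+00,
         1.00000000e+00]])}
```

View pics/scene0.png

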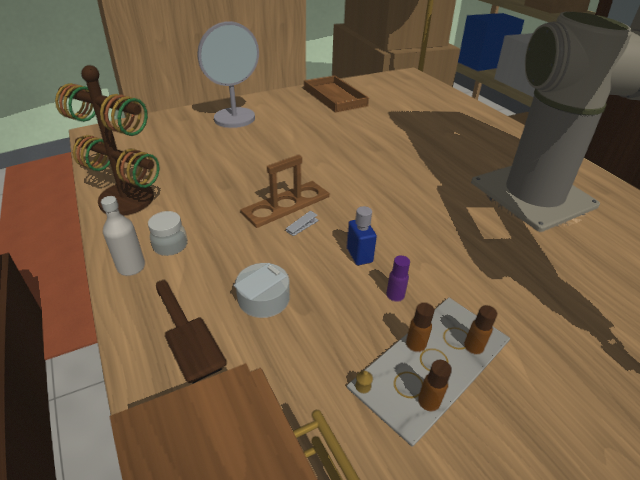

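View pics/top0.png

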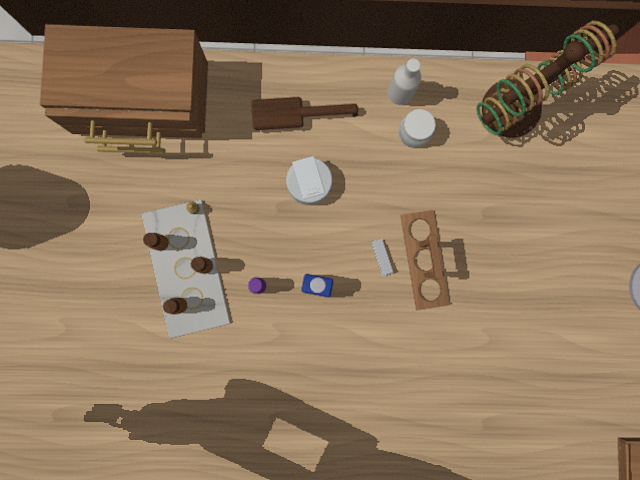

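View pics/wrist0.png

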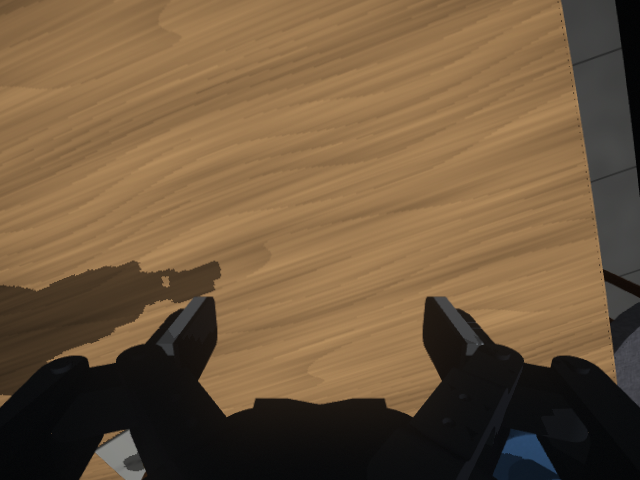

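The three amber bottles have caps at about (155,241), (201,264) and (175,305) in the top view. The purple look-alike at (257,285) is off the slab, so it isn't one of them. The rack is at (425,260), the perfume at (317,286) and the kohl pot at (193,207).

```bash
python3 - <<'E'
from h import *
for n in ['slab','ring0','ring1','ring2','bottle0','bottle0_cap','rack','hole0','hole1','hole2','perfume','round_box','hair_clip','kohl_pot']:
  for c in ['top','scene']:
    r=optics.landmark_of(c,n)
    zz={'slab':0,'ring0':.008,'ring1':.008,'ring2':.008,'bottle0':.008,'bottle0_cap':.088}.get(n,0)
    for q in r[:6]:
      uv=np.array(q['position'])*[640,480]
      print(n,c,round(q['p'],2),uv.round(1),atz(c,uv,zz).round(4)[:2])
t=cv2.imread('pics/top0.png')[190:350,130:290];s=cv2.imread('pics/scene0.png')[280:450,330:530]
cv2.imwrite('pics/c1.png',cv2.resize(t,(600,600),interpolation=2))
cv2.imwrite('pics/c2.png',cv2.resize(s,(706,600),interpolation=2))
cv2.imwrite('pics/c3.png',cv2.resize(cv2.imread('pics/top0.png')[200:320,350:470],(600,600),interpolation=2))
print(readout.get_obs()['time_s'])
E
```

```text
slab top 0.7 [183.6 268.7] [0.5119 0.2596]
slab top 0.45 [186.7 268.8] [0.5119 0.2537]
slab scene 0.92 [431.4 365.4] [0.5193 0.2585]
slab scene 0.19 [310.1 193.8] [ 0.4784 -0.2237]
ring0 top 0.91 [185.9 272.2] [0.505  0.2532]
ring0 top 0.78 [178.4 239. ] [0.5692 0.2708]
ring0 top 0.66 [192.8 299. ] [0.4536 0.2376]
ring0 top 0.24 [197.8 263.7] [0.522 0.231]
ring0 scene 0.93 [457.5 337.8] [0.4559 0.2411]
ring0 scene 0.71 [436.7 361. ] [0.5123 0.2597]
ring0 scene 0.62 [410.2 383.1] [0.5696 0.2714]
ring1 top 0.91 [185.9 272.2] [0.505  0.2532]
ring1 top 0.78 [178.4 239. ] [0.5692 0.2708]
ring1 top 0.66 [192.8 299. ] [0.4536 0.2376]
ring1 top 0.24 [197.8 263.7] [0.522 0.231]
ring1 scene 0.93 [457.5 337.8] [0.4559 0.2411]
ring1 scene 0.71 [436.7 361. ] [0.5123 0.2597]
ring1 scene 0.62 [410.2 383.1] [0.5696 0.2714]
ring2 top 0.91 [185.9 272.2] [0.505  0.2532]
ring2 top 0.78 [178.4 239. ] [0.5692 0.2708]
ring2 top 0.66 [192.8 299. ] [0.4536 0.2376]
ring2 top 0.24 [197.8 263.7] [0.522 0.231]
ring2 scene 0.93 [457.5 337.8] [0.4559 0.2411]
ring2 scene 0.71 [436.7 361. ] [0.5123 0.2597]
ring2 sce
[... 1291 characters left out ...]
2]
hole1 scene 0.81 [287.3 202.8] [ 0.5386 -0.2143]
hole2 top 0.88 [418.3 228.9] [ 0.6027 -0.2004]
hole2 top 0.68 [428.9 289. ] [ 0.4843 -0.2224]
hole2 top 0.57 [422.1 257.1] [ 0.5468 -0.2083]
hole2 scene 0.91 [259.5 217.3] [ 0.6121 -0.1922]
hole2 scene 0.81 [287.3 202.8] [ 0.5386 -0.2143]
perfume top 0.82 [317.5 286.3] [ 0.4841 -0.0029]
perfume scene 0.69 [360.5 252.7] [ 0.4817 -0.004 ]
round_box scene 0.9 [262.1 298.3] [0.6922 0.0209]
hair_clip top 0.97 [380.9 258.3] [ 0.5423 -0.1268]
hair_clip top 0.67 [423.7 258.7] [ 0.5437 -0.2115]
hair_clip top 0.6 [426.3 291.6] [ 0.4791 -0.2172]
hair_clip scene 0.92 [299.1 222.5] [ 0.5459 -0.1399]
kohl_pot scene 0.78 [366.8 385.1] [0.6226 0.2418]
1.55
```

View pics/c1.png

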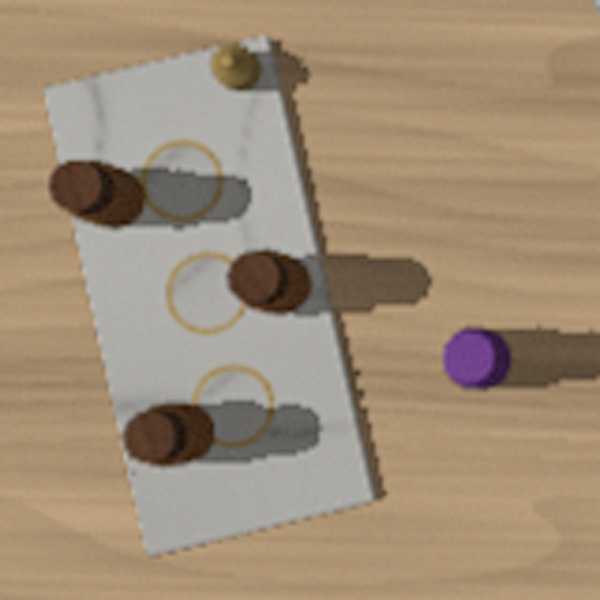

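View pics/c2.png

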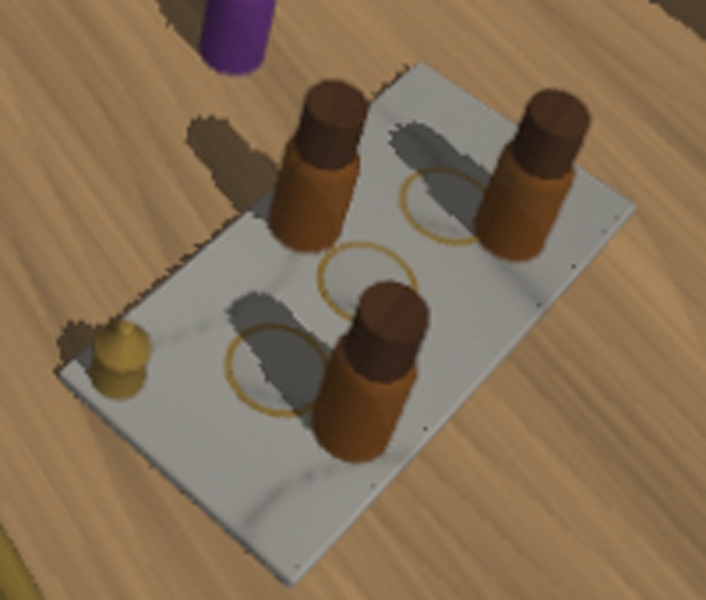

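View pics/c3.png

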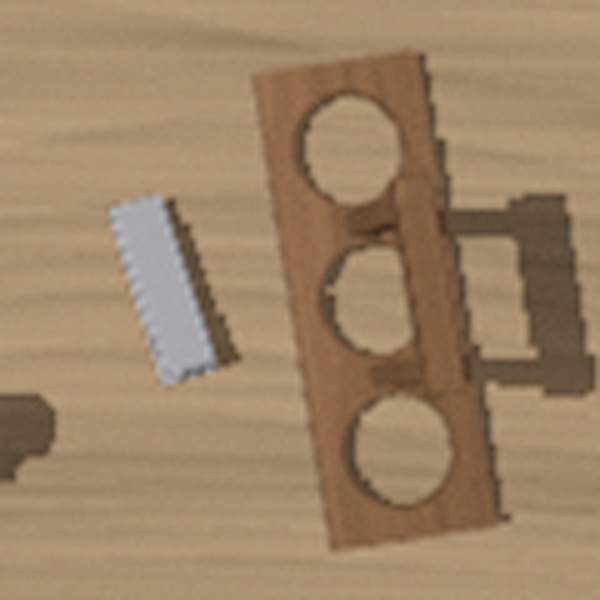

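```bash
python3 - <<'E'
from h import *
T=lambda u,v:((u+.5)/3.75-.5+130,(v+.5)/3.75-.5+190)
S=lambda u,v:((u+.5)/3.53-.5+330,(v+.5)/3.53-.5+280)
R=lambda u,v:((u+.5)/5-.5+350,(v+.5)/5-.5+200)
def both(n,a,b,z):
  p=tri([ray('top',a),ray('scene',b)]);print(n,'tri',p.round(4),'top',atz('top',a,z)[:2].round(4),'scene',atz('scene',b,z)[:2].round(4))
both('ringA',T(183,180),S(276,370),.008)
both('ringB',T(207,292),S(367,282),.008)
both('ringC',T(233,406),S(446,205),.008)
both('capA',T(81,188),S(392,310),.088)
both('capB',T(258,280),S(337,105),.088)
both('capC',T(154,436),S(556,115),.088)
print('slab corners')
for n,a,b in [('k',T(270,40),S(60,373)),('l',T(45,90),S(292,582)),('m',T(150,553),S(634,207)),('o',T(381,495),S(420,63))]: both(n,a,b,.008)
print('holes')
for a in [R(352,149),R(404,449)]: print(atz('top',a,.01).round(4),)
print('board corners')
for a in [R(252,75),R(418,52),R(330,549),R(500,520)]: print(atz('top',a,.01).round(4),)
print('bar'); 
for a in [R(395,180),R(435,177),R(428,396),R(467,390)]: print(atz('top',a,.108).round(4),)
both('pot',(192,208),(366,380),.018)
both('purple', T(476,358),(401,262),.088)
cv2.imwrite('pics/c4.png',cv2.resize(cv2.imread('pics/scene0.png')[145:235,230:350],(800,600),interpolation=2))
E
```

```text
ringA tri [0.5724 0.271  0.0058] top [0.5719 0.2708] scene [0.5738 0.2717]
ringB tri [0.5143 0.2555 0.0077] top [0.514  0.2558] scene [0.5148 0.2554]
ringC tri [0.4561 0.2395 0.0063] top [0.4557 0.2397] scene [0.4579 0.2399]
capA tri [0.5602 0.3035 0.0829] top [0.5597 0.3022] scene [0.5634 0.3056]
capB tri [0.5177 0.2164 0.0824] top [0.5174 0.2153] scene [0.5216 0.2198]
capC tri [0.4414 0.2626 0.0831] top [0.4416 0.2615] scene [0.4457 0.2652]
slab corners
k tri [0.6482 0.2299 0.0012] top [0.6467 0.229 ] scene [0.6511 0.2329]
l tri [0.618  0.3453 0.0037] top [0.617  0.3444] scene [0.6202 0.3462]
m tri [0.3795 0.2796 0.0042] top [0.38   0.2785] scene [0.3826 0.2813]
o tri [0.4104 0.164  0.0034] top [0.412 0.162] scene [0.4125 0.1681]
holes
[ 0.6007 -0.2018  0.01  ]
[ 0.4835 -0.2231  0.01  ]
board corners
[ 0.629  -0.1619  0.01  ]
[ 0.64   -0.2277  0.01  ]
[ 0.444  -0.1945  0.01  ]
[ 0.4568 -0.2608  0.01  ]
bar
[ 0.5788 -0.1982  0.108 ]
[ 0.5803 -0.2127  0.108 ]
[ 0.5015 -0.2106  0.108 ]
[ 0.504  -0.2246  0.108 ]
pot tri [0.6286 0.2447 0.022 ] top [0.6295 0.2452] scene [0.6266 0.243 ]
purple tri [0.4825 0.1107 0.0718] top [0.4826 0.1092] scene [0.4947 0.1242]
```

View pics/c4.png

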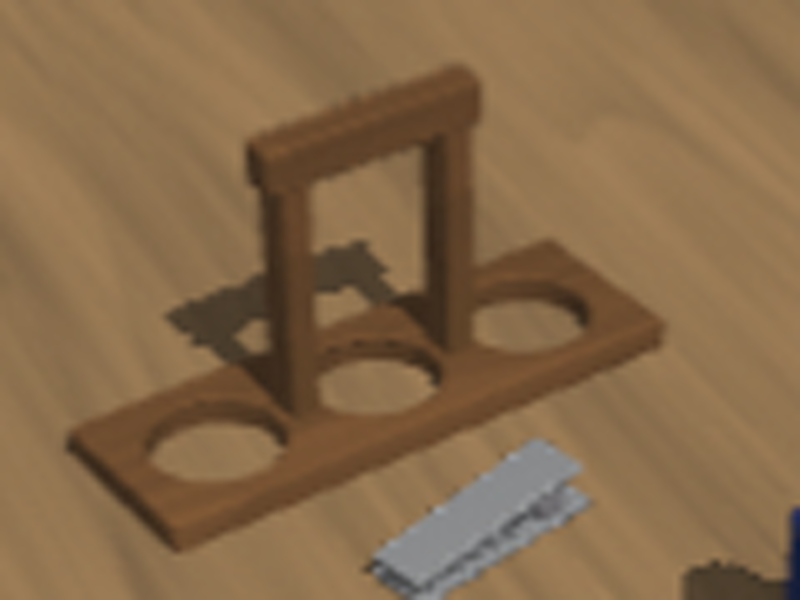

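```bash
cat >> h.py <<'E'
def plan(xyz,jaw_deg=None,obs=None,pose=None):
    """shift in tool units & roll to bring TCP to xyz with tool z along jaw_deg mod 180"""
    obs=obs or readout.get_obs()
    R=cv2.Rodrigues(np.array(obs['orientation'],float))[0]
    d=R.T@(np.array(xyz)-obs['tcp_pos'])/0.03
    out=dict(zip(['dx','dy','dz'],d.round(3)))
    if jaw_deg is not None:
        yaw=np.degrees(np.arctan2(R[1,2],R[0,2]))
        e=(jaw_deg-yaw+90)%180-90
        # turn about tool y(down): positive roll = negative world yaw
        out['roll']=round(-e/6,3)
    return out
E
python3 - <<'E'
from h import *
o=readout.get_obs();print(o['time_s'],o['tcp_pos']);print(cv2.Rodrigues(o['orientation'])[0].round(3))
print(plan([0.5175,0.2155,0.33],105))
E
```

```text
1.55 [0.20335305 0.56449682 0.40468857]
[[ 0.941  0.     0.339]
 [-0.339 -0.     0.941]
 [ 0.    -1.    -0.   ]]
{'dx': np.float64(13.795), 'dy': np.float64(2.49), 'dz': np.float64(-7.395), 'roll': np.float64(-5.802)}
```

{"api": "move_arm", "payload": {"series": [{"hand": -1,"dx": 1.2,"dz": -0.7,"roll": -0.6},{"hand": -1,"dx": 2.5,"dz": -1.4,"roll": -1.4},{"hand": -1,"dx": 3.8,"dz": -2.2,"roll": -2.4},{"hand": -1,"dx": 5.2,"dz": -3.0,"roll": -3.4},{"hand": -1,"dx": 6.6,"dz": -3.8,"roll": -4.4},{"hand": -1,"dx": 8,"dz": -4.6,"roll": -5.2},{"hand": -1,"dx": 9.4,"dz": -5.4,"roll": -5.8},{"hand": -1,"dx": 10.6,"dz": -6.1,"roll": -5.8}]}}

```text
$.series[0]: bad value
```

```bash
python3 - <<'E'
from h import *
o=readout.get_obs()
cv2.imwrite('pics/w1.png',optics.snapshot('wrist'))
import pickle;pickle.dump(o,open('w1.pkl','wb'))
print(o['time_s'],o['tcp_pos']);print(cv2.Rodrigues(o['orientation'])[0].round(3))
E
```

```text
1.55 [0.20335305 0.56449682 0.40468857]
[[ 0.941  0.     0.339]
 [-0.339 -0.     0.941]
 [ 0.    -1.    -0.   ]]
```

View pics/w1.png

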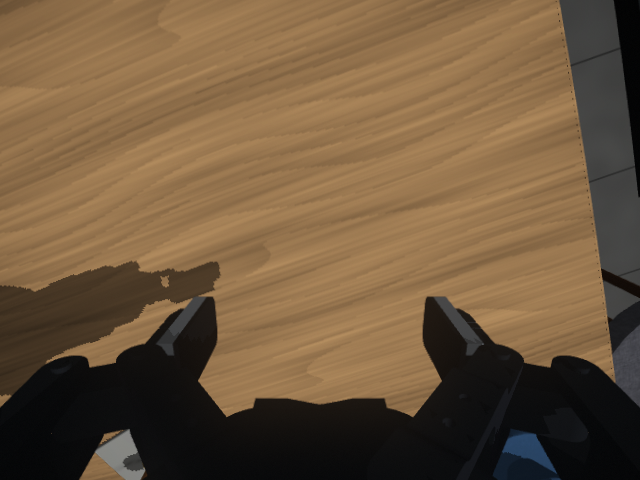

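{"api": "move_arm", "payload": {"series": [{"hand": -1,"dx": 1.4,"dy": 0,"dz": -0.4,"roll": -0.6},{"hand": -1,"dx": 2.9,"dy": 0,"dz": -0.8,"roll": -1.4},{"hand": -1,"dx": 4.4,"dy": 0,"dz": -1.2,"roll": -2.4},{"hand": -1,"dx": 5.9,"dy": 0,"dz": -1.7,"roll": -3.4},{"hand": -1,"dx": 7.4,"dy": 0,"dz": -2.1,"roll": -4.4},{"hand": -1,"dx": 8.9,"dy": 0,"dz": -2.5,"roll": -5.2},{"hand": -1,"dx": 10.4,"dy": 0,"dz": -2.9,"roll": -5.8},{"hand": -1,"dx": 11.9,"dy": 0,"dz": -3.4,"roll": -5.8}]}}

```text
time_s: 2.4
tcp_pos: [0.506, 0.3463, 0.4048]
orientation: [-1.561, -0.208, 0.207]
ft_force: [0.2, 0.5, -1.0]
finger_gap: 0.0849
```

```bash
cat > look.py <<'E'
import sys,pickle
from h import *
n=sys.argv[1]
o=readout.get_obs()
cv2.imwrite(f'pics/{n}.png',optics.snapshot('wrist'))
pickle.dump(o,open(n+'.pkl','wb'))
print(o['time_s'],o['tcp_pos'],o['finger_gap'],o['ft_force'].round(1));print(cv2.Rodrigues(o['orientation'])[0].round(3))
E
python3 look.py w2
```

```text
2.4 [0.50602296 0.34631064 0.40484751] 0.0849120599765611 [ 0.2  0.5 -1. ]
[[ 0.965  0.    -0.261]
 [ 0.261  0.     0.965]
 [ 0.    -1.     0.   ]]
```

View pics/w2.png

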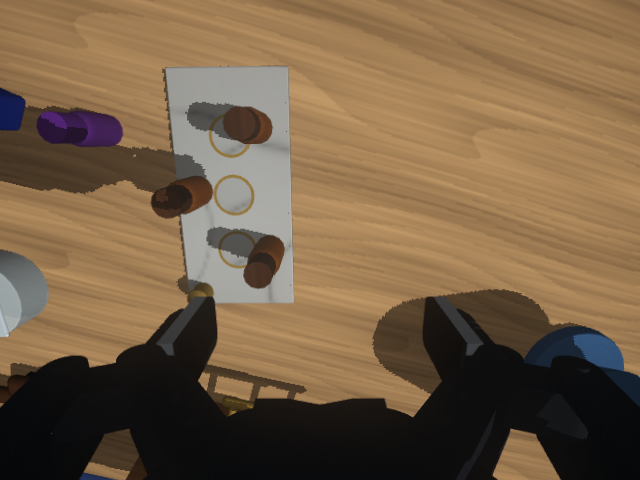

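```bash
python3 - <<'E'
import cv2
t=cv2.imread('pics/w2.png')[90:300,140:300]
cv2.imwrite('pics/c5.png',cv2.resize(t,(456,600),interpolation=2))
E
```

```text
(no output)
```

View pics/c5.png

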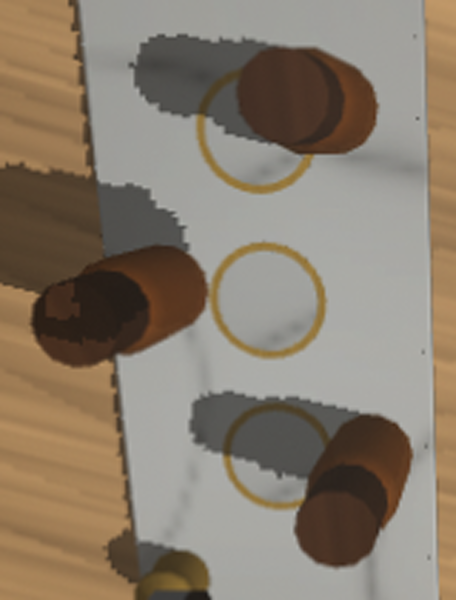

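```bash
python3 - <<'E'
from h import *
import pickle
o=pickle.load(open('w2.pkl','rb'))
W=lambda u,v:((u+.5)/2.855-.5+140,(v+.5)/2.857-.5+90)
T=lambda u,v:((u+.5)/3.75-.5+130,(v+.5)/3.75-.5+190)
S=lambda u,v:((u+.5)/3.53-.5+330,(v+.5)/3.53-.5+280)
for n,w,t,s,z in [('rA',(278,457),(183,180),(276,370),.008),('rB',(268,299),(207,292),(367,282),.008),('rC',(260,128),(233,406),(446,205),.008),
 ('cA',(338,523),(81,188),(392,310),.088),('cB',(82,318),(258,280),(337,105),.088),('cC',(285,95),(154,436),(556,115),.088)]:
  a=[ray('wrist',W(*w),o),ray('top',T(*t)),ray('scene',S(*s))]
  print(n,tri(a).round(4),tri(a[:2]).round(4),'wrist@z',atz('wrist',W(*w),z,o)[:2].round(4),'top',atz('top',T(*t),z)[:2].round(4))
  
E
```

```text
rA [0.5725 0.2709 0.0061] [0.5719 0.2709 0.008 ] wrist@z [0.572  0.2709] top [0.5719 0.2708]
rB [0.5139 0.2553 0.0072] [0.5135 0.2555 0.0084] wrist@z [0.5131 0.2552] top [0.514  0.2558]
rC [0.4554 0.2395 0.0055] [0.4551 0.24   0.006 ] wrist@z [0.4544 0.2404] top [0.4557 0.2397]
cA [0.5605 0.3041 0.0833] [0.5608 0.3045 0.0818] wrist@z [0.5589 0.3056] top [0.5597 0.3022]
cB [0.5178 0.2168 0.0821] [0.5181 0.2168 0.0803] wrist@z [0.5164 0.2199] top [0.5174 0.2153]
cC [0.4411 0.2629 0.0826] [0.4411 0.2631 0.0808] wrist@z [0.4407 0.2647] top [0.4416 0.2615]
```

```bash
python3 - <<'E'
from h import *
print(plan([0.5172,0.2172,0.197],105))
E
```

```text
{'dx': np.float64(-0.862), 'dy': np.float64(6.932), 'dz': np.float64(-4.036), 'roll': np.float64(-0.039)}
```

{"api": "move_arm", "payload": {"series": [{"hand": -1,"dx": -0.3,"dy": 0,"dz": -1.4,"roll": 0},{"hand": -1,"dx": -0.6,"dy": 0.2,"dz": -2.8,"roll": 0},{"hand": -1,"dx": -0.86,"dy": 1.0,"dz": -4.04,"roll": 0},{"hand": -1,"dx": -0.86,"dy": 2.4,"dz": -4.04,"roll": 0},{"hand": -1,"dx": -0.86,"dy": 3.8,"dz": -4.04,"roll": 0},{"hand": -1,"dx": -0.86,"dy": 5.0,"dz": -4.04,"roll": 0},{"hand": -1,"dx": -0.86,"dy": 5.0,"dz": -4.04,"roll": 0},{"hand": -1,"dx": -0.86,"dy": 5.0,"dz": -4.04,"roll": 0}]}}

```text
time_s: 3.25
tcp_pos: [0.5109, 0.2239, 0.255]
orientation: [-1.561, -0.204, 0.206]
ft_force: [-0.2, -0.5, 0.1]
finger_gap: 0.0856
```

```bash
python3 look.py w3
```

```text
3.25 [0.51091559 0.2238755  0.2549654 ] 0.08556251621711647 [-0.2 -0.5  0.1]
[[ 0.966 -0.001 -0.259]
 [ 0.259 -0.     0.966]
 [-0.001 -1.    -0.   ]]
```

View pics/w3.png

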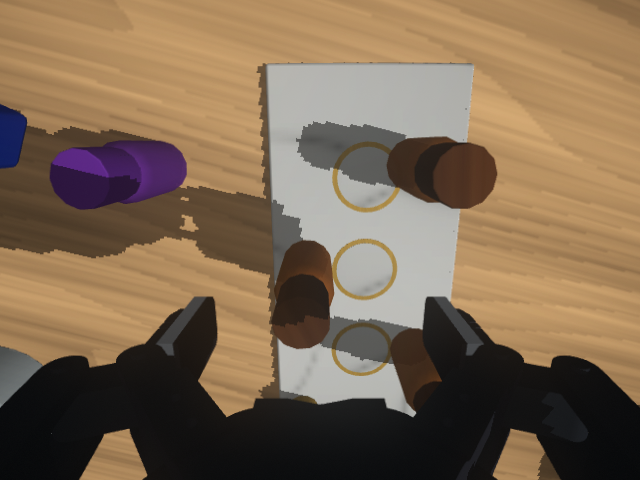

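```bash
python3 - <<'E'
from h import *
import pickle
o=pickle.load(open('w3.pkl','rb'))
print(atz('wrist',(301,318),.088,o),atz('wrist',(366,268),.008,o),atz('wrist',(366,177),.008,o),atz('wrist',(361,348),.008,o), atz('wrist',(464,175),.088,o))
print(proj('wrist',[[.5172,.2172,.088],[.5172,.2172,.008]],o))
print(plan([0.5172,0.2172,0.197],105))
E
```

```text
[0.51627356 0.21772665 0.088     ] [0.51231846 0.25663628 0.008     ] [0.45561108 0.23929488 0.008     ] [0.57074797 0.27092313 0.008     ] [0.44046068 0.26383719 0.088     ]
[[299.30562492 319.5704138 ]
 [306.17463101 260.13327284]]
{'dx': np.float64(0.11), 'dy': np.float64(1.991), 'dz': np.float64(-0.273), 'roll': np.float64(-0.0)}
```

{"api": "move_arm", "payload": {"force": 20, "series": [{"hand": -1,"dx": 0.1,"dy": 0.6,"dz": -0.26,"roll": 0},{"hand": -1,"dx": 0.1,"dy": 1.3,"dz": -0.26,"roll": 0},{"hand": -1,"dx": 0.1,"dy": 1.9,"dz": -0.26,"roll": 0},{"hand": -0.5,"dx": 0.1,"dy": 1.9,"dz": -0.26,"roll": 0},{"hand": 0,"dx": 0.1,"dy": 1.9,"dz": -0.26,"roll": 0},{"hand": 0.3,"dx": 0.1,"dy": 1.9,"dz": -0.26,"roll": 0},{"hand": 0.4,"dx": 0.1,"dy": 1.9,"dz": -0.26,"roll": 0},{"hand": 0.4,"dx": 0.1,"dy": 1.9,"dz": -0.26,"roll": 0}]}}

```text
time_s: 4.1
tcp_pos: [0.517, 0.2174, 0.1999]
orientation: [-1.56, -0.208, 0.203]
ft_force: [-2.1, -0.6, 6.1]
finger_gap: 0.031
```

```bash
python3 look.py w4
```

```text
4.1 [0.51698385 0.21744116 0.19993711] 0.031018326965941402 [-2.1 -0.6  6.1]
[[ 0.966  0.003 -0.259]
 [ 0.259  0.001  0.966]
 [ 0.003 -1.     0.   ]]
```

View pics/w4.png

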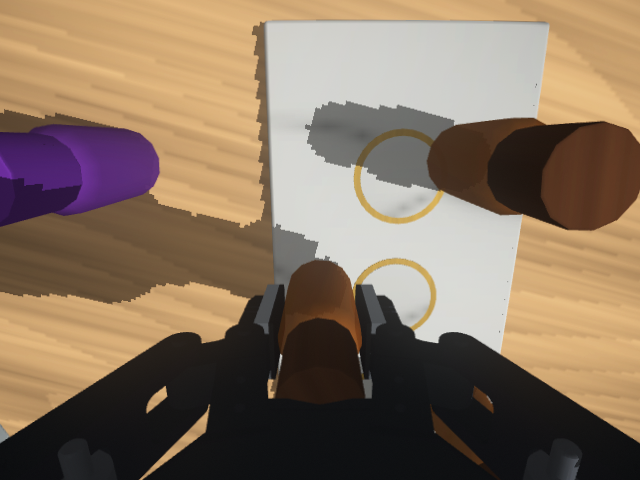

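{"api": "move_arm", "payload": {"series": [{"hand": 0.4,"dx": 0.03,"dy": 0,"dz": 0.2,"roll": 0},{"hand": 0.4,"dx": 0.07,"dy": 0,"dz": 0.45,"roll": 0},{"hand": 0.4,"dx": 0.11,"dy": 0,"dz": 0.7,"roll": 0},{"hand": 0.4,"dx": 0.15,"dy": 0,"dz": 0.95,"roll": 0},{"hand": 0.4,"dx": 0.18,"dy": 0,"dz": 1.15,"roll": 0},{"hand": 0.4,"dx": 0.2,"dy": 0,"dz": 1.26,"roll": 0},{"hand": 0.4,"dx": 0.2,"dy": 0,"dz": 1.26,"roll": 0},{"hand": 0.4,"dx": 0.2,"dy": 0,"dz": 1.26,"roll": 0}]}}

```text
time_s: 4.95
tcp_pos: [0.5132, 0.2554, 0.2]
orientation: [-1.561, -0.208, 0.203]
ft_force: [0.6, -1.5, 5.1]
finger_gap: 0.0308
```

```bash
python3 look.py w5;  python3 - <<'E'
from h import *
i=optics.snapshot('scene');j=optics.snapshot('top')
cv2.imwrite('pics/s5.png',cv2.resize(i[270:430,330:530],(750,600),interpolation=2))
cv2.imwrite('pics/t5.png',cv2.resize(j[190:350,130:290],(600,600),interpolation=2))
E
```

```text
4.95 [0.51315174 0.25538951 0.19995637] 0.03078333448218863 [ 0.6 -1.5  5.1]
[[ 0.966  0.004 -0.259]
 [ 0.259  0.001  0.966]
 [ 0.004 -1.    -0.   ]]
```

View pics/s5.png

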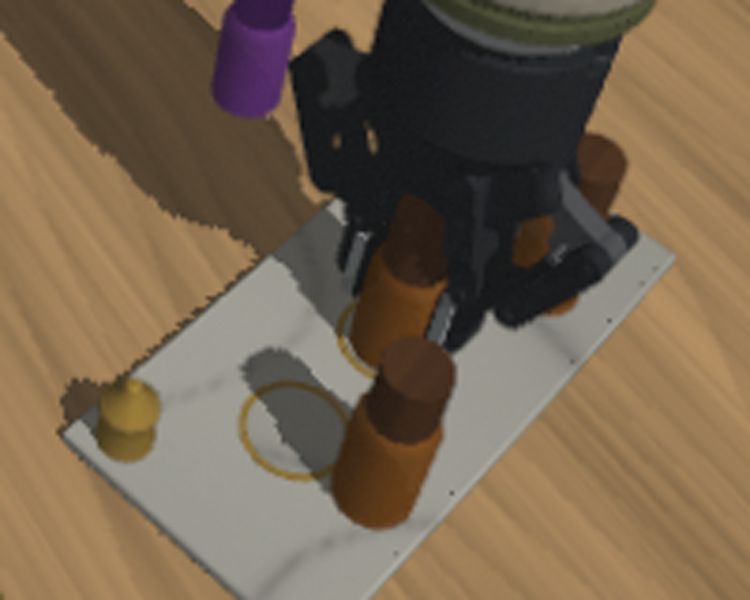

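View pics/w5.png

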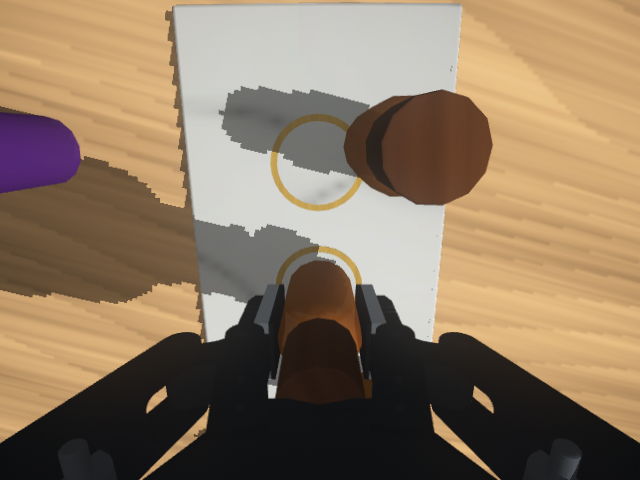

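{"api": "move_arm", "payload": {"series": [{"hand": -0.2,"dx": 0,"dy": 0,"dz": 0,"roll": 0},{"hand": -0.8,"dx": 0,"dy": 0,"dz": 0,"roll": 0},{"hand": -1,"dx": 0,"dy": -0.3,"dz": 0,"roll": 0},{"hand": -1,"dx": 0,"dy": -1.5,"dz": 0,"roll": 0},{"hand": -1,"dx": 0,"dy": -3.0,"dz": 0,"roll": 0},{"hand": -1,"dx": -1.2,"dy": -3.4,"dz": 0.5,"roll": 0},{"hand": -1,"dx": -2.28,"dy": -3,"dz": 0.88,"roll": 0},{"hand": -1,"dx": -2.28,"dy": -2.6,"dz": 0.88,"roll": 0}]}}

```text
time_s: 5.9
tcp_pos: [0.4362, 0.2634, 0.2763]
orientation: [-1.56, -0.206, 0.207]
ft_force: [0.1, -0.4, 0.1]
finger_gap: 0.0856
```

```bash
python3 look.py w6;  python3 - <<'E'
from h import *
i=optics.snapshot('scene');j=optics.snapshot('top')
cv2.imwrite('pics/s6.png',cv2.resize(i[270:430,330:530],(750,600),interpolation=2))
E
```

```text
5.9 [0.43621657 0.26336805 0.27628108] 0.08563771673969688 [ 0.1 -0.4  0.1]
[[ 0.966 -0.001 -0.26 ]
 [ 0.26   0.001  0.966]
 [-0.    -1.     0.001]]
```

View pics/s6.png

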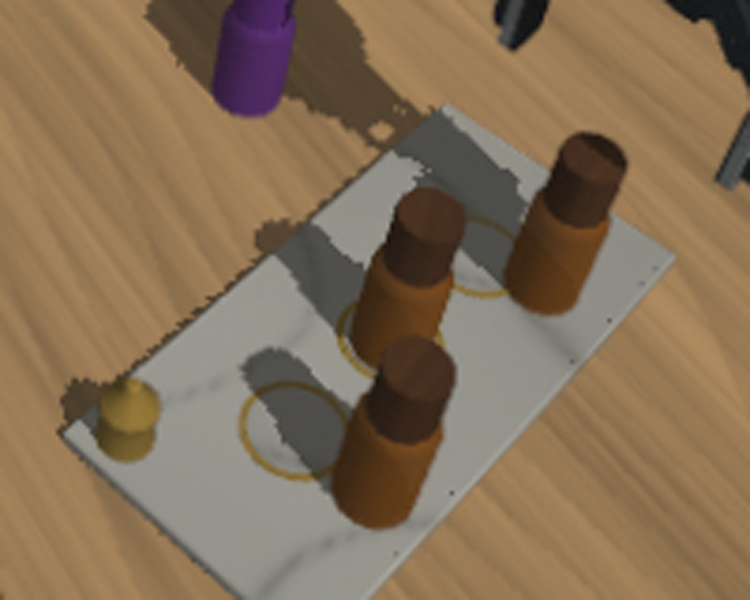

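View pics/w6.png

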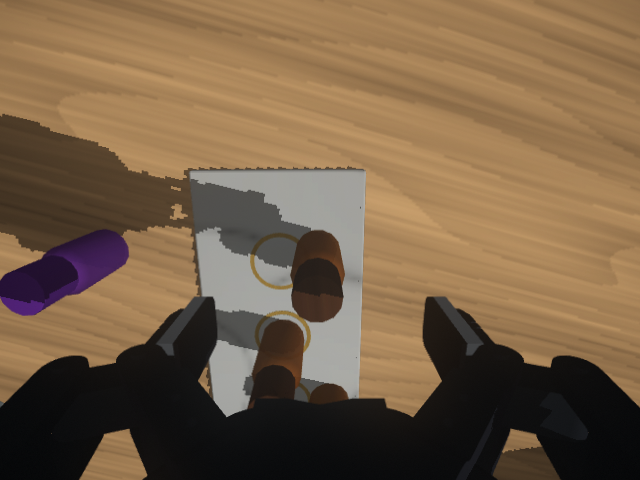

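```bash
python3 - <<'E'
from h import *
import pickle
o=pickle.load(open('w6.pkl','rb'))
print(readout.get_obs()['tcp_pos'])
print(proj('wrist',[[.441,.2635,.088],[.441,.2635,.008]],o))
print(atz('wrist',(317,290),.088,o),atz('wrist',(277,261),.008,o),atz('wrist',(284,332),.008,o))
print(plan([0.441,0.2632,0.199],105))
E
python3 -c "
import cv2
cv2.imwrite('pics/c6.png',cv2.resize(cv2.imread('pics/w6.png')[220:420,220:380],(640,800))[:600])"
```

```text
[0.4388454  0.26281481 0.27544701]
[[315.54673248 298.82286091]
 [316.76068786 250.55629601]]
[0.4362602  0.26297679 0.088     ] [0.45603841 0.23790059 0.008     ] [0.5106158  0.25610598 0.008     ]
{'dx': np.float64(0.075), 'dy': np.float64(2.548), 'dz': np.float64(-0.005), 'roll': np.float64(0.002)}
```

View pics/c6.png

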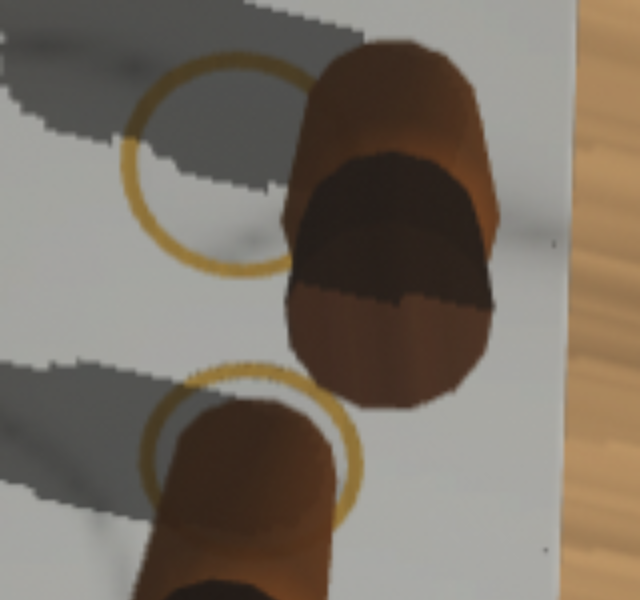

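{"api": "move_arm", "payload": {"force": 20, "series": [{"hand": -1,"dx": 0.05,"dy": 0.8,"dz": 0,"roll": 0},{"hand": -1,"dx": 0.06,"dy": 1.7,"dz": 0,"roll": 0},{"hand": -0.6,"dx": 0.06,"dy": 2.5,"dz": 0,"roll": 0},{"hand": -0.2,"dx": 0.06,"dy": 2.5,"dz": 0,"roll": 0},{"hand": 0.1,"dx": 0.06,"dy": 2.5,"dz": 0,"roll": 0},{"hand": 0.3,"dx": 0.06,"dy": 2.5,"dz": 0,"roll": 0},{"hand": 0.4,"dx": 0.06,"dy": 2.5,"dz": 0,"roll": 0},{"hand": 0.4,"dx": 0.06,"dy": 2.5,"dz": 0,"roll": 0}]}}

```text
time_s: 6.85
tcp_pos: [0.4419, 0.2637, 0.2025]
orientation: [-1.56, -0.208, 0.203]
ft_force: [1.2, -0.3, 5.3]
finger_gap: 0.0312
```

```bash
python3 look.py w7; python3 - <<'E'
from h import *
print(plan([0.4553,0.2397,readout.get_obs()['tcp_pos'][2]],105))
E
```

```text
6.85 [0.44187711 0.26374542 0.20253879] 0.03118134480662561 [ 1.2 -0.3  5.3]
[[ 0.966  0.003 -0.259]
 [ 0.259  0.001  0.966]
 [ 0.003 -1.     0.   ]]
{'dx': np.float64(0.225), 'dy': np.float64(0.0), 'dz': np.float64(-0.89), 'roll': np.float64(-0.002)}
```

View pics/w7.png

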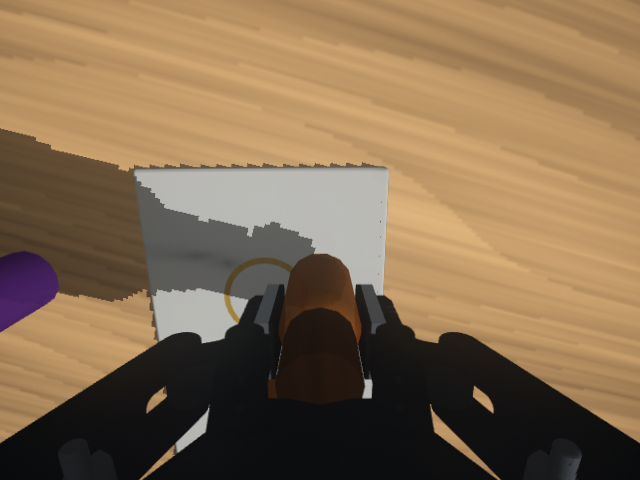

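```bash
python3 - <<'E'
from h import *
import pickle
u=np.array([.966,.259])
for n,uv in [('w7',(320,254)),('w5',(321,261))]:
  o=pickle.load(open(n+'.pkl','rb'));p=atz('wrist',uv,.008,o)[:2]+.016*u
  print(n,p,(p-o['tcp_pos'][:2])@u)
E
```

```text
w7 [0.44178353 0.26480186] 0.00018322200271442802
w5 [0.51566322 0.25753801] 0.0029825526316820537
```

{"api": "move_arm", "payload": {"series": [{"hand": 0.4,"dx": 0.04,"dy": 0,"dz": -0.15,"roll": 0},{"hand": 0.4,"dx": 0.09,"dy": 0,"dz": -0.35,"roll": 0},{"hand": 0.4,"dx": 0.14,"dy": 0,"dz": -0.55,"roll": 0},{"hand": 0.4,"dx": 0.18,"dy": 0,"dz": -0.75,"roll": 0},{"hand": 0.4,"dx": 0.22,"dy": 0,"dz": -0.89,"roll": 0},{"hand": 0.4,"dx": 0.22,"dy": 0,"dz": -0.89,"roll": 0},{"hand": 0.4,"dx": 0.22,"dy": 0,"dz": -0.89,"roll": 0},{"hand": 0,"dx": 0.22,"dy": 0,"dz": -0.89,"roll": 0}]}}

```text
time_s: 7.7
tcp_pos: [0.4544, 0.2396, 0.2016]
orientation: [-1.56, -0.207, 0.204]
ft_force: [-0.6, -0.6, -0.8]
finger_gap: 0.0422
```

```bash
python3 look.py w8; python3 - <<'E'
from h import *
o=readout.get_obs()
a=plan([0.4553,0.2397,.2],105);b=plan([0.5600,0.304,.2],105)
print(a,b)
E
```

```text
7.7 [0.45444672 0.23956228 0.20160566] 0.04221202307981832 [-0.6 -0.6 -0.8]
[[ 0.966  0.001 -0.259]
 [ 0.259  0.001  0.966]
 [ 0.002 -1.     0.   ]]
{'dx': np.float64(0.038), 'dy': np.float64(0.039), 'dz': np.float64(0.001), 'roll': np.float64(-0.001)} {'dx': np.float64(3.964), 'dy': np.float64(0.041), 'dz': np.float64(1.168), 'roll': np.float64(-0.001)}
```

View pics/w8.png

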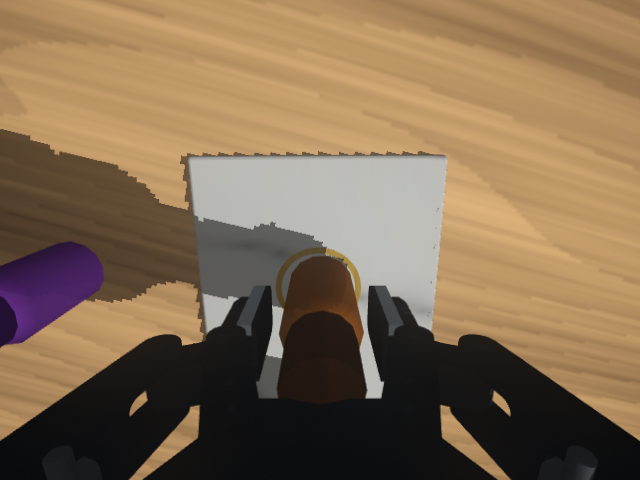

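{"api": "move_arm", "payload": {"series": [{"hand": -1,"dx": 0,"dy": 0,"dz": 0,"roll": 0},{"hand": -1,"dx": 0,"dy": -1.2,"dz": 0,"roll": 0},{"hand": -1,"dx": 0,"dy": -2.8,"dz": 0,"roll": 0},{"hand": -1,"dx": 1.1,"dy": -3.4,"dz": 0.3,"roll": 0},{"hand": -1,"dx": 2.6,"dy": -3.4,"dz": 0.8,"roll": 0},{"hand": -1,"dx": 3.96,"dy": -3,"dz": 1.17,"roll": 0},{"hand": -1,"dx": 3.96,"dy": -2.5,"dz": 1.17,"roll": 0},{"hand": -1,"dx": 3.96,"dy": -2.5,"dz": 1.17,"roll": 0}]}}

```text
time_s: 8.55
tcp_pos: [0.5589, 0.3035, 0.2712]
orientation: [-1.563, -0.2, 0.211]
ft_force: [-0.7, 0.1, -0.6]
finger_gap: 0.0853
```

```bash
python3 look.py w9; python3 - <<'E'
from h import *
o=readout.get_obs()
print(plan([0.5600,0.304,.2],105))
cv2.imwrite('pics/c9.png',cv2.resize(cv2.imread('pics/w9.png')[60:410,190:480],(497,600),interpolation=2))
E
```

```text
8.55 [0.55885426 0.30349681 0.27119011] 0.08529615726393268 [-0.7  0.1 -0.6]
[[ 0.966 -0.007 -0.259]
 [ 0.259 -0.003  0.966]
 [-0.007 -1.    -0.001]]
{'dx': np.float64(0.061), 'dy': np.float64(2.435), 'dz': np.float64(0.012), 'roll': np.float64(-0.001)}
```

View pics/c9.png

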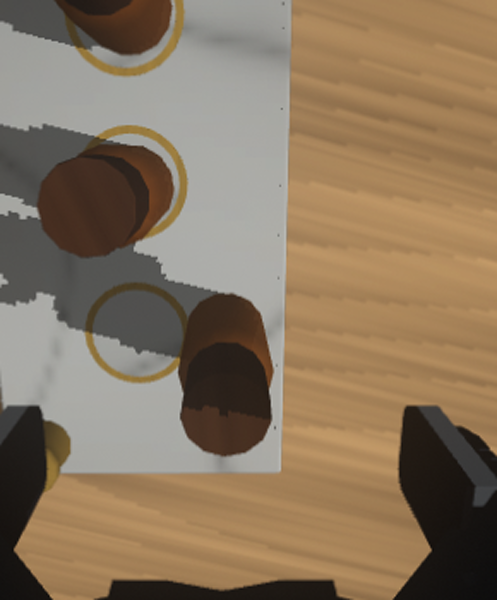

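{"api": "move_arm", "payload": {"force": 20, "series": [{"hand": -1,"dx": 0.03,"dy": 0.8,"dz": 0,"roll": 0},{"hand": -1,"dx": 0.04,"dy": 1.6,"dz": 0,"roll": 0},{"hand": -0.6,"dx": 0.04,"dy": 2.4,"dz": 0,"roll": 0},{"hand": -0.2,"dx": 0.04,"dy": 2.4,"dz": 0,"roll": 0},{"hand": 0.1,"dx": 0.04,"dy": 2.4,"dz": 0,"roll": 0},{"hand": 0.3,"dx": 0.04,"dy": 2.4,"dz": 0,"roll": 0},{"hand": 0.4,"dx": 0.04,"dy": 2.4,"dz": 0,"roll": 0},{"hand": 0.4,"dx": 0.04,"dy": 2.4,"dz": 0,"roll": 0}]}}

```text
time_s: 9.4
tcp_pos: [0.5618, 0.3046, 0.2063]
orientation: [-1.56, -0.208, 0.203]
ft_force: [-2.5, -0.8, 7.6]
finger_gap: 0.0308
```

```bash
python3 look.py w10; python3 - <<'E'
from h import *
print(plan([0.572,0.2711,readout.get_obs()['tcp_pos'][2]],105))
E
```

```text
9.4 [0.561781   0.30461684 0.20626438] 0.030751465400303223 [-2.5 -0.8  7.6]
[[ 0.966  0.003 -0.259]
 [ 0.259  0.001  0.966]
 [ 0.003 -1.     0.   ]]
{'dx': np.float64(0.04), 'dy': np.float64(-0.0), 'dz': np.float64(-1.168), 'roll': np.float64(-0.002)}
```

View pics/w10.png

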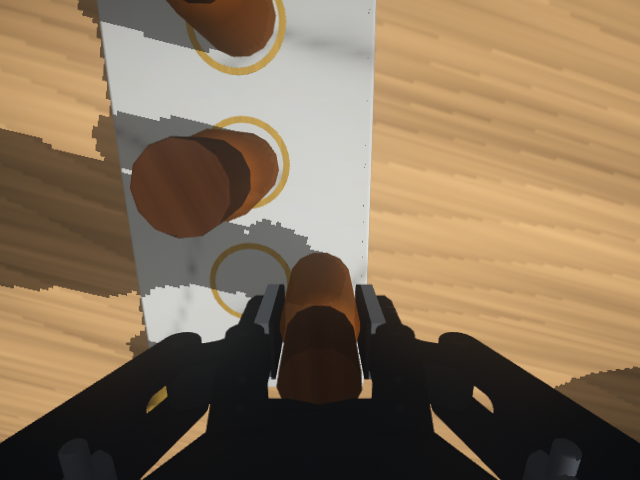

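{"api": "move_arm", "payload": {"series": [{"hand": 0.4,"dx": 0.01,"dy": 0,"dz": -0.2,"roll": 0},{"hand": 0.4,"dx": 0.02,"dy": 0,"dz": -0.45,"roll": 0},{"hand": 0.4,"dx": 0.03,"dy": 0,"dz": -0.7,"roll": 0},{"hand": 0.4,"dx": 0.04,"dy": 0,"dz": -0.95,"roll": 0},{"hand": 0.4,"dx": 0.05,"dy": 0,"dz": -1.17,"roll": 0},{"hand": 0.4,"dx": 0.05,"dy": 0,"dz": -1.17,"roll": 0},{"hand": 0.4,"dx": 0.05,"dy": 0,"dz": -1.17,"roll": 0},{"hand": 0.4,"dx": 0.05,"dy": 0,"dz": -1.17,"roll": 0}]}}

```text
time_s: 10.25
tcp_pos: [0.5726, 0.2711, 0.2063]
orientation: [-1.56, -0.208, 0.202]
ft_force: [0.5, -0.3, 6.2]
finger_gap: 0.0316
```

```bash
python3 look.py w11; python3 - <<'E'
from h import *
cv2.imwrite('pics/c11.png',cv2.resize(cv2.imread('pics/w11.png')[60:310,220:420],(480,600),interpolation=2))
E
```

```text
10.25 [0.57261063 0.27110838 0.20626733] 0.031561919733431885 [ 0.5 -0.3  6.2]
[[ 0.966  0.004 -0.259]
 [ 0.259  0.001  0.966]
 [ 0.004 -1.     0.   ]]
```

View pics/c11.png

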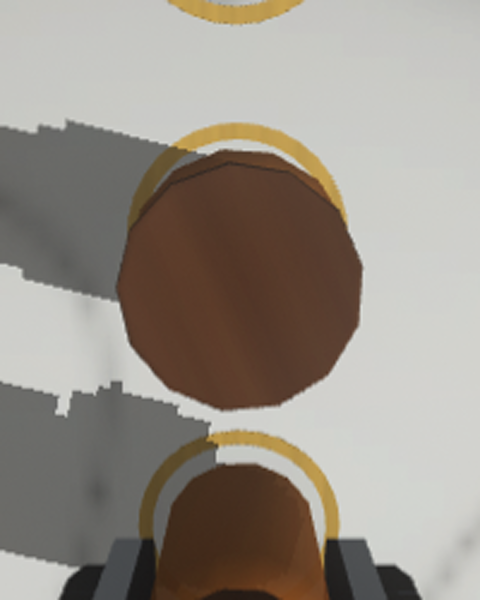

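{"api": "move_arm", "payload": {"series": [{"hand": 0,"dx": 0,"dy": 0,"dz": 0,"roll": 0},{"hand": -0.8,"dx": 0,"dy": 0,"dz": 0,"roll": 0},{"hand": -1,"dx": 0,"dy": -0.6,"dz": 0,"roll": 0},{"hand": -1,"dx": 0,"dy": -2,"dz": 0,"roll": 0},{"hand": -1,"dx": 0.4,"dy": -3.5,"dz": 0,"roll": 0},{"hand": -1,"dx": 1,"dy": -5,"dz": -0.5,"roll": 0},{"hand": -1,"dx": 1.5,"dy": -5.5,"dz": -1,"roll": 0},{"hand": -1,"dx": 1.5,"dy": -5.5,"dz": -1,"roll": 0}]}}

```text
time_s: 11.1
tcp_pos: [0.6252, 0.2522, 0.3736]
orientation: [-1.561, -0.21, 0.198]
ft_force: [-0.5, -0.0, 0.1]
finger_gap: 0.0852
```

```bash
python3 look.py w12; python3 - <<'E'
from h import *
i=optics.snapshot('scene');j=optics.snapshot('top')
cv2.imwrite('pics/s12.png',i);cv2.imwrite('pics/t12.png',j)
cv2.imwrite('pics/s12c.png',cv2.resize(i[280:440,340:520],(675,600),interpolation=2))
E
```

```text
11.1 [0.62520118 0.2521913  0.37362779] 0.085218219050269 [-0.5 -0.   0.1]
[[ 0.966  0.008 -0.257]
 [ 0.257  0.002  0.966]
 [ 0.008 -1.    -0.   ]]
```

View pics/w12.png

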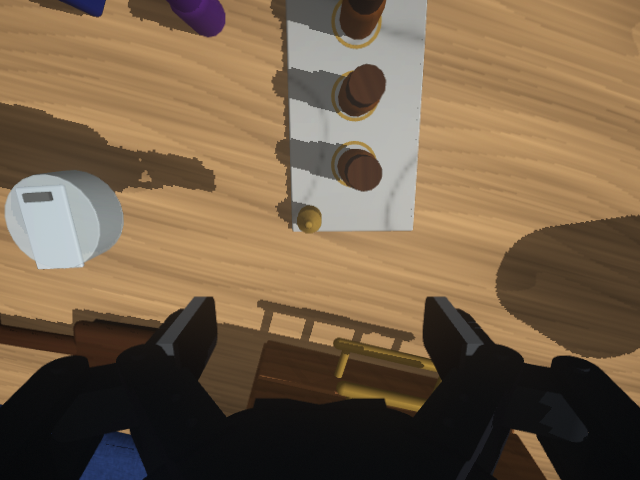

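View pics/s12c.png

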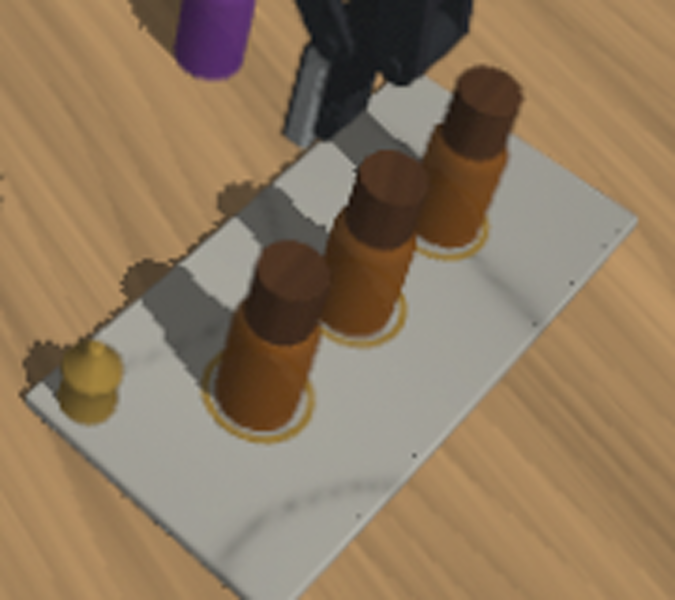

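View pics/t12.png

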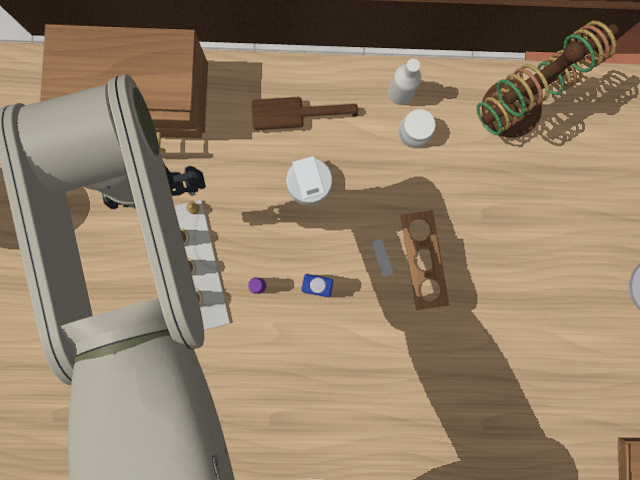

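{"api": "move_arm", "payload": {"series": [{"hand": -1,"dx": -0.6,"dy": 0,"dz": -1.3,"roll": 0.1},{"hand": -1,"dx": -1.2,"dy": 0,"dz": -2.6,"roll": 0.2},{"hand": -1,"dx": -1.9,"dy": 0,"dz": -4,"roll": 0.3},{"hand": -1,"dx": -2.5,"dy": 0,"dz": -5.4,"roll": 0.4},{"hand": -1,"dx": -3.2,"dy": 0,"dz": -6.8,"roll": 0.5},{"hand": -1,"dx": -3.8,"dy": 0,"dz": -8.2,"roll": 0.6},{"hand": -1,"dx": -4.5,"dy": 0,"dz": -9.6,"roll": 0.7},{"hand": -1,"dx": -5.1,"dy": 0,"dz": -11,"roll": 0.78}]}}

```text
time_s: 12.05
tcp_pos: [0.5585, -0.1056, 0.3664]
orientation: [-1.565, -0.139, 0.144]
ft_force: [-0.1, 0.1, -0.9]
finger_gap: 0.0854
```

```bash
python3 look.py w13; python3 - <<'E'
from h import *
j=optics.snapshot('top')
cv2.imwrite('pics/t13.png',j)
cv2.imwrite('pics/t13c.png',cv2.resize(j[190:350,130:290],(600,600),interpolation=2))
print(plan([.565,-.207,.36],100.3))
E
```

```text
12.05 [ 0.55854798 -0.10561731  0.36635345] 0.08535825538195921 [-0.1  0.1 -0.9]
[[ 0.984 -0.004 -0.179]
 [ 0.179  0.001  0.984]
 [-0.003 -1.     0.002]]
{'dx': np.float64(-0.351), 'dy': np.float64(0.215), 'dz': np.float64(-3.258), 'roll': np.float64(-0.045)}
```

View pics/w13.png

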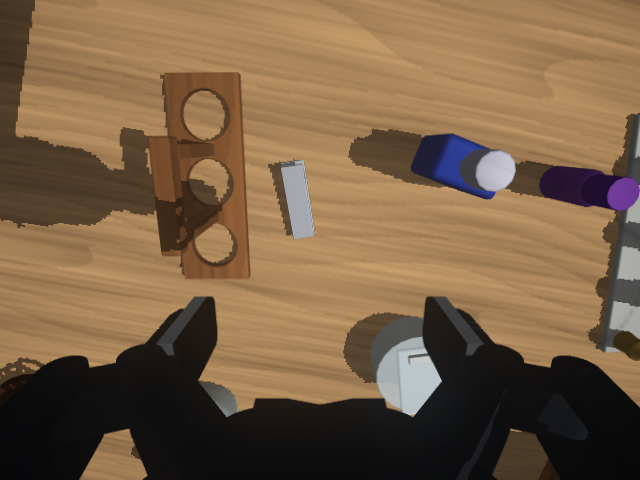

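View pics/t13c.png

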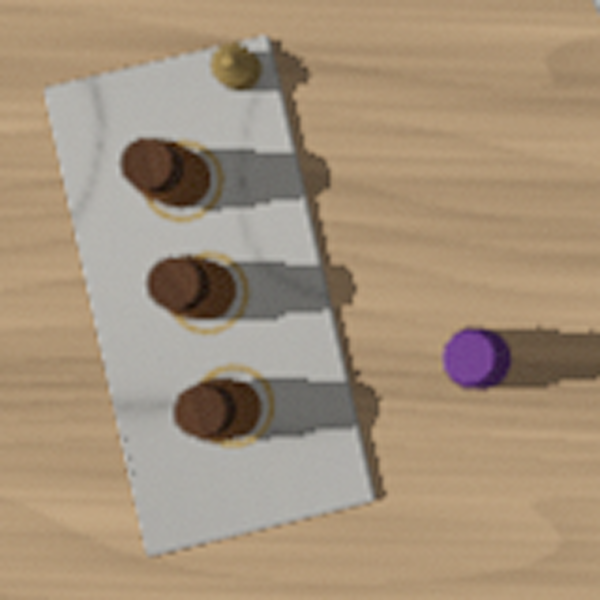

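```bash
python3 - <<'E'
from h import *
import pickle
T=lambda u,v:((u+.5)/3.75-.5+130,(v+.5)/3.75-.5+190)
for n,a in [('A',(151,165)),('B',(178,285)),('C',(203,410))]: print(n,atz('top',T(*a),.088).round(4)+[0,.0015,0])
cv2.imwrite('pics/c13.png',cv2.resize(cv2.imread('pics/w13.png')[60:290,130:270],(487,800),interpolation=2)[:,:])
E
```

```text
A [0.5717 0.2707 0.088 ]
B [0.5141 0.255  0.088 ]
C [0.4545 0.2403 0.088 ]
```

View pics/c13.png

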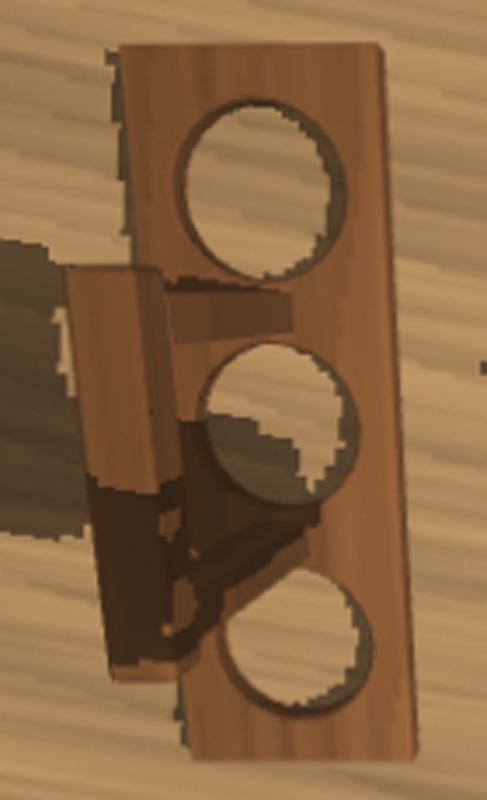

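```bash
python3 - <<'E'
from h import *
import pickle
o=pickle.load(open('w13.pkl','rb'))
W=lambda u,v:((u+.5)/3.478-.5+130,(v+.5)/3.478-.5+60)
R=lambda u,v:((u+.5)/5-.5+350,(v+.5)/5-.5+200)
for n,a,b in [('h hi',(297,642),(352,149)),('h lo',(261,190),(404,449))]:
  print(n,atz('wrist',W(*a),.01,o).round(4),atz('top',R(*b),.01).round(4),tri([ray('wrist',W(*a),o),ray('top',R(*b))]).round(4))
bw=[(65,268),(133,268),(110,680),(173,680)]
bt=[(428,396),(467,390),(395,180),(435,177)]  # order lo+y.. 
P=[atz('wrist',W(*a),.108,o) for a in bw];print(np.round(P,4),np.mean(P,0).round(4))
P=[atz('top',R(*a),.108) for a in bt];print(np.round(P,4),np.mean(P,0).round(4))
cw=np.mean([W(*a) for a in bw],0);ct=np.mean([R(*a) for a in bt],0)
print('bar centre tri',tri([ray('wrist',cw,o),ray('top',ct)]).round(4))
E
```

```text
h hi [ 0.6006 -0.2001  0.01  ] [ 0.6007 -0.2018  0.01  ] [ 0.6011 -0.2014  0.0082]
h lo [ 0.4828 -0.2215  0.01  ] [ 0.4835 -0.2231  0.01  ] [ 0.483  -0.2255 -0.002 ]
[[ 0.5044 -0.2242  0.108 ]
 [ 0.5023 -0.2119  0.108 ]
 [ 0.5819 -0.2112  0.108 ]
 [ 0.5796 -0.1988  0.108 ]] [ 0.542  -0.2115  0.108 ]
[[ 0.5015 -0.2106  0.108 ]
 [ 0.504  -0.2246  0.108 ]
 [ 0.5788 -0.1982  0.108 ]
 [ 0.5803 -0.2127  0.108 ]] [ 0.5412 -0.2115  0.108 ]
bar centre tri [ 0.5409 -0.2121  0.1066]
```

```bash
python3 - <<'E'
from h import *
print(readout.get_obs()['tcp_pos'],plan([.5418,-.2115,.30],100.1))
E
```

```text
[ 0.55836947 -0.1089201   0.36640231] {'dx': np.float64(-1.131), 'dy': np.float64(2.218), 'dz': np.float64(-3.271), 'roll': np.float64(-0.011)}
```

{"api": "move_arm", "payload": {"series": [{"hand": -1,"dx": -0.4,"dy": 0,"dz": -1.1,"roll": 0},{"hand": -1,"dx": -0.8,"dy": 0,"dz": -2.2,"roll": 0},{"hand": -1,"dx": -1.13,"dy": 0.3,"dz": -3.27,"roll": 0},{"hand": -0.6,"dx": -1.13,"dy": 1.2,"dz": -3.27,"roll": 0},{"hand": -0.2,"dx": -1.13,"dy": 2.0,"dz": -3.27,"roll": 0},{"hand": 0,"dx": -1.13,"dy": 2.2,"dz": -3.27,"roll": 0},{"hand": 0,"dx": -1.13,"dy": 2.2,"dz": -3.27,"roll": 0},{"hand": 0,"dx": -1.13,"dy": 2.2,"dz": -3.27,"roll": 0}]}}

```text
time_s: 12.95
tcp_pos: [0.5448, -0.2068, 0.3033]
orientation: [-1.566, -0.142, 0.142]
ft_force: [0.1, 0.1, 0.6]
finger_gap: 0.0429
```

```bash
python3 look.py w14; python3 - <<'E'
from h import *
print(plan([.5418,-.2115,.256],100.1))
E
```

```text
12.95 [ 0.54476667 -0.20683856  0.30328866] 0.04294949601895563 [0.1 0.1 0.6]
[[ 0.984  0.    -0.18 ]
 [ 0.18  -0.     0.984]
 [ 0.    -1.    -0.   ]]
{'dx': np.float64(-0.134), 'dy': np.float64(1.599), 'dz': np.float64(-0.123), 'roll': np.float64(0.043)}
```

View pics/w14.png

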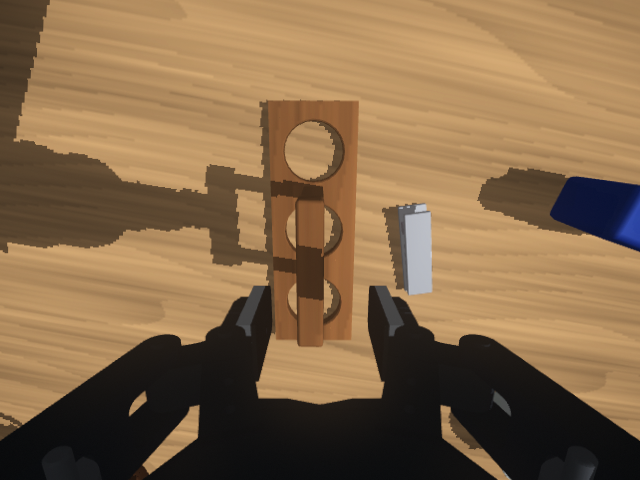

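```bash
python3 - <<'E'
from h import *
import pickle
o=pickle.load(open('w14.pkl','rb'))
a=atz('wrist',(310.5,200),.108,o);b=atz('wrist',(311,346),.108,o)
print(a,b,(a+b)/2,np.linalg.norm(a-b),np.degrees(np.arctan2(*(b-a)[[1,0]])))
for z in(.01,): print(atz('wrist',(314.5,150.5),z,o))
E
```

```text
[ 0.50295928 -0.2181649   0.108     ] [ 0.58063851 -0.20428761  0.108     ] [ 0.54179889 -0.21122625  0.108     ] 0.07890907531151932 10.128955795279575
[ 0.48248039 -0.22133287  0.01      ]
```

{"api": "move_arm", "payload": {"force": 60, "series": [{"hand": 0,"dx": -0.13,"dy": 0,"dz": -0.12,"roll": 0},{"hand": 0,"dx": -0.13,"dy": 0.5,"dz": -0.12,"roll": 0},{"hand": 0,"dx": -0.13,"dy": 1.1,"dz": -0.12,"roll": 0},{"hand": 0,"dx": -0.13,"dy": 1.58,"dz": -0.12,"roll": 0},{"hand": 0.3,"dx": -0.13,"dy": 1.58,"dz": -0.12,"roll": 0},{"hand": 0.6,"dx": -0.13,"dy": 1.58,"dz": -0.12,"roll": 0},{"hand": 1,"dx": -0.13,"dy": 1.58,"dz": -0.12,"roll": 0},{"hand": 1,"dx": -0.13,"dy": 1.58,"dz": -0.12,"roll": 0}]}}

```text
time_s: 13.8
tcp_pos: [0.5415, -0.2119, 0.256]
orientation: [-1.567, -0.142, 0.141]
ft_force: [0.2, 0.2, -2.4]
finger_gap: 0.0126
```

```bash
python3 look.py w15
```

```text
13.8 [ 0.5415311  -0.21193108  0.25596332] 0.01263964980399341 [ 0.2  0.2 -2.4]
[[ 0.984  0.001 -0.179]
 [ 0.179 -0.     0.984]
 [ 0.001 -1.    -0.001]]
```

View pics/w15.png

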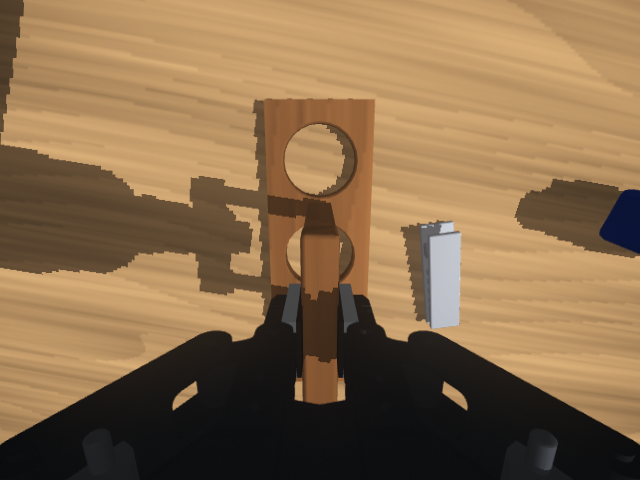

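{"api": "move_arm", "payload": {"series": [{"hand": 1,"dx": 0,"dy": -0.2,"dz": 0,"roll": 0},{"hand": 1,"dx": 0,"dy": -0.7,"dz": 0,"roll": 0},{"hand": 1,"dx": 0,"dy": -1.5,"dz": 0,"roll": 0},{"hand": 1,"dx": 0,"dy": -2.4,"dz": 0,"roll": 0},{"hand": 1,"dx": 0,"dy": -3.3,"dz": 0,"roll": 0},{"hand": 1,"dx": 0,"dy": -4.1,"dz": 0,"roll": 0},{"hand": 1,"dx": 0,"dy": -4.6,"dz": 0,"roll": 0},{"hand": 1,"dx": 0,"dy": -4.8,"dz": 0,"roll": 0}]}}

```text
time_s: 14.65
tcp_pos: [0.5416, -0.212, 0.4025]
orientation: [-1.568, -0.144, 0.139]
ft_force: [0.5, 0.8, -1.6]
finger_gap: 0.0135
```

```bash
python3 look.py w16; python3 - <<'E'
from h import *
i=optics.snapshot('scene');j=optics.snapshot('top')
cv2.imwrite('pics/s16.png',i)
print(readout.get_obs()['tcp_pos'],plan([.5135,.2555,.40],104.8))
E
```

```text
14.65 [ 0.54162477 -0.21197254  0.4024659 ] 0.013521840627582951 [ 0.5  0.8 -1.6]
[[ 0.984  0.004 -0.179]
 [ 0.179 -0.002  0.984]
 [ 0.003 -1.    -0.003]]
[ 0.54115535 -0.21175502  0.39890502] {'dx': np.float64(1.879), 'dy': np.float64(-0.033), 'dz': np.float64(15.489), 'roll': np.float64(-0.749)}
```

View pics/w16.png

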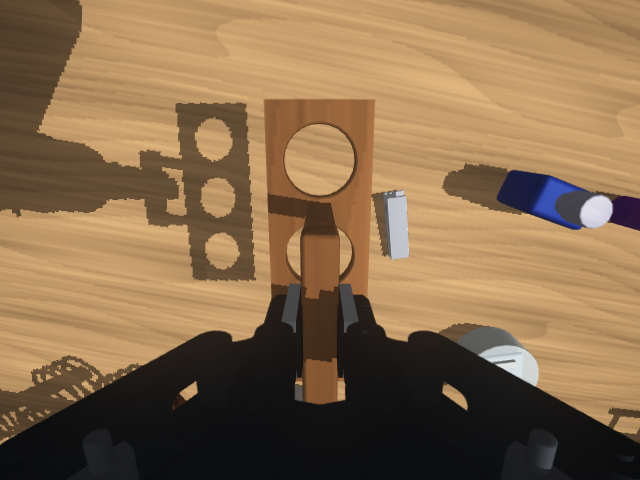

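View pics/s16.png

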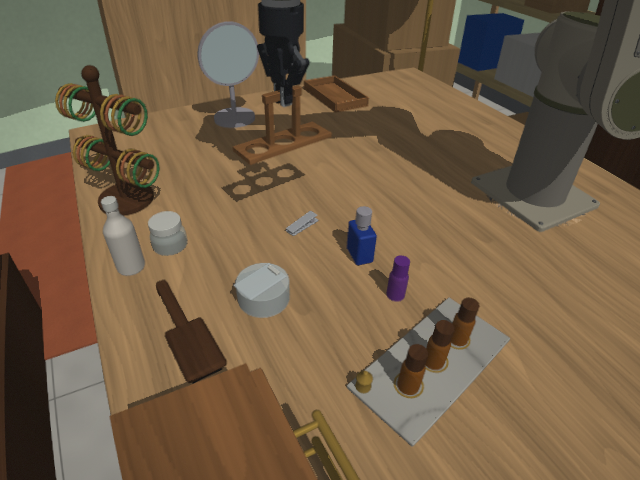

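{"api": "move_arm", "payload": {"series": [{"hand": 1,"dx": 0.05,"dy": -0.1,"dz": 0.4,"roll": 0},{"hand": 1,"dx": 0.15,"dy": -0.15,"dz": 1.2,"roll": -0.05},{"hand": 1,"dx": 0.25,"dy": -0.2,"dz": 2.2,"roll": -0.1},{"hand": 1,"dx": 0.4,"dy": -0.2,"dz": 3.3,"roll": -0.15},{"hand": 1,"dx": 0.55,"dy": -0.2,"dz": 4.5,"roll": -0.2},{"hand": 1,"dx": 0.7,"dy": -0.2,"dz": 5.7,"roll": -0.25},{"hand": 1,"dx": 0.85,"dy": -0.2,"dz": 6.9,"roll": -0.3},{"hand": 1,"dx": 1.0,"dy": -0.2,"dz": 8.1,"roll": -0.35}]}}

```text
time_s: 15.6
tcp_pos: [0.5264, 0.0348, 0.404]
orientation: [-1.563, -0.169, 0.172]
ft_force: [0.9, 0.2, -1.5]
finger_gap: 0.0129
```

```bash
python3 - <<'E'
from h import *
optics.snapshot('top')
print(readout.get_obs()['tcp_pos'],plan([.5135,.2555,.40],104.8))
E
```

```text
[0.52596318 0.03924754 0.40398851] {'dx': np.float64(1.167), 'dy': np.float64(0.163), 'dz': np.float64(7.125), 'roll': np.float64(-0.367)}
```

{"api": "move_arm", "payload": {"series": [{"hand": 1,"dx": 0.15,"dy": 0,"dz": 1.1,"roll": -0.05},{"hand": 1,"dx": 0.35,"dy": 0,"dz": 2.3,"roll": -0.1},{"hand": 1,"dx": 0.55,"dy": 0,"dz": 3.5,"roll": -0.15},{"hand": 1,"dx": 0.75,"dy": 0,"dz": 4.7,"roll": -0.2},{"hand": 1,"dx": 0.95,"dy": 0,"dz": 5.8,"roll": -0.25},{"hand": 1,"dx": 1.1,"dy": 0,"dz": 6.7,"roll": -0.3},{"hand": 1,"dx": 1.15,"dy": 0,"dz": 7.1,"roll": -0.37},{"hand": 1,"dx": 1.15,"dy": 0,"dz": 7.1,"roll": -0.37}]}}

```text
time_s: 16.45
tcp_pos: [0.5144, 0.2495, 0.4042]
orientation: [-1.562, -0.201, 0.204]
ft_force: [0.0, -0.1, -2.3]
finger_gap: 0.0129
```

```bash
python3 - <<'E'
from h import *
i=optics.snapshot('scene');optics.snapshot('top');optics.snapshot('top');optics.snapshot('top')
cv2.imwrite('pics/s17.png',cv2.resize(i[190:430,310:550],(600,600),interpolation=2))
print(readout.get_obs()['tcp_pos'],plan([.5135,.2555,.36],104.8))
E
python3 look.py w17
```

```text
[0.51535704 0.24698272 0.4050383 ] {'dx': np.float64(0.012), 'dy': np.float64(1.501), 'dz': np.float64(0.291), 'roll': np.float64(-0.041)}
16.65 [0.51535704 0.24698272 0.4050383 ] 0.01271060288102401 [ 0.5 -0.3 -2.8]
[[ 0.968 -0.    -0.251]
 [ 0.251 -0.001  0.968]
 [-0.001 -1.    -0.001]]
```

View pics/s17.png

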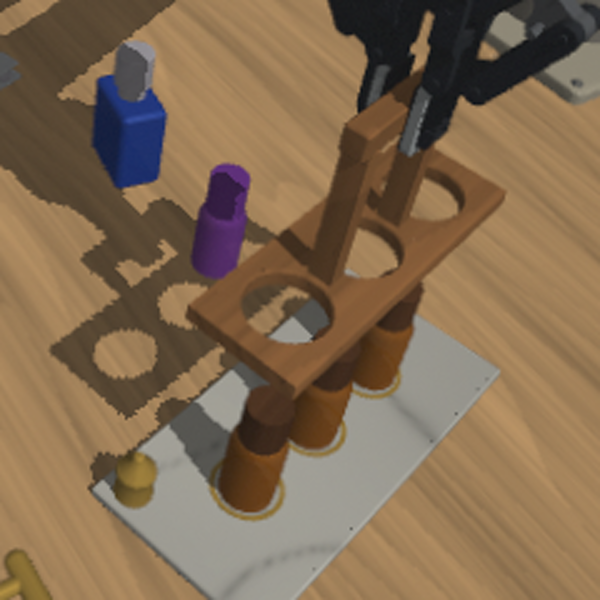

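View pics/w17.png

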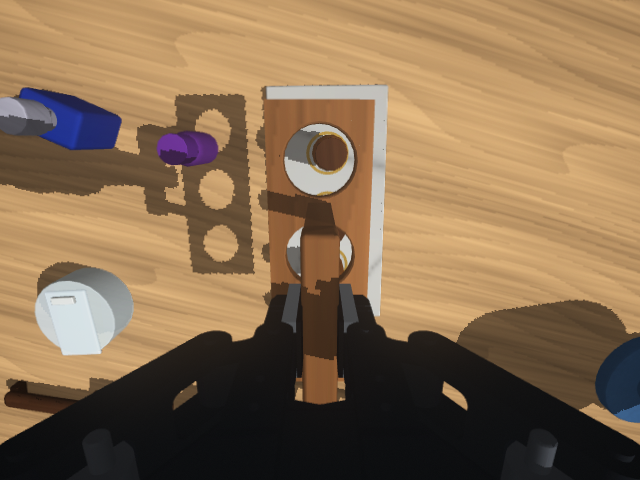

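{"api": "move_arm", "payload": {"series": [{"hand": 1,"dx": 0.01,"dy": 0,"dz": 0.1,"roll": -0.02},{"hand": 1,"dx": 0.01,"dy": 0,"dz": 0.2,"roll": -0.04},{"hand": 1,"dx": 0.01,"dy": 0.1,"dz": 0.29,"roll": -0.04},{"hand": 1,"dx": 0.01,"dy": 0.4,"dz": 0.29,"roll": -0.04},{"hand": 1,"dx": 0.01,"dy": 0.75,"dz": 0.29,"roll": -0.04},{"hand": 1,"dx": 0.01,"dy": 1.1,"dz": 0.29,"roll": -0.04},{"hand": 1,"dx": 0.01,"dy": 1.25,"dz": 0.29,"roll": -0.04},{"hand": 1,"dx": 0.01,"dy": 1.25,"dz": 0.29,"roll": -0.04}]}}

```text
time_s: 17.5
tcp_pos: [0.5129, 0.2564, 0.3661]
orientation: [-1.562, -0.202, 0.206]
ft_force: [0.7, -0.3, -2.3]
finger_gap: 0.0131
```

```bash
python3 look.py w18;python3 - <<'E'
from h import *
i=optics.snapshot('scene');j=optics.snapshot('top')
cv2.imwrite('pics/s18.png',cv2.resize(i[190:430,310:550],(600,600),interpolation=2))
cv2.imwrite('pics/w18c.png',cv2.resize(cv2.imread('pics/w18.png')[70:320,240:420],(432,600),interpolation=2))
print(readout.get_obs()['tcp_pos'],plan([.5135,.2555,.359],104.8))
E
```

```text
17.5 [0.51292179 0.25637821 0.36610148] 0.01308320333509398 [ 0.7 -0.3 -2.3]
[[ 0.967 -0.002 -0.257]
 [ 0.257 -0.001  0.967]
 [-0.003 -1.    -0.   ]]
[0.51346629 0.25660311 0.36818655] {'dx': np.float64(-0.009), 'dy': np.float64(0.306), 'dz': np.float64(-0.036), 'roll': np.float64(0.011)}
```

View pics/s18.png

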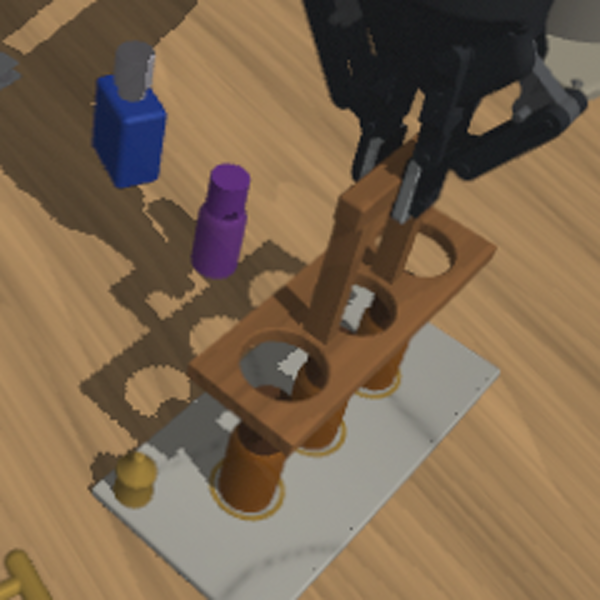

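View pics/w18c.png

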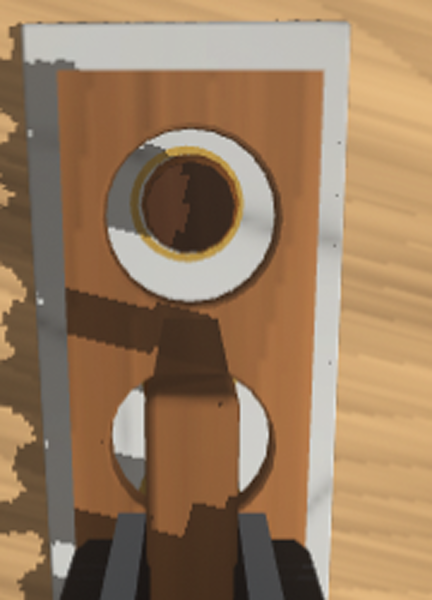

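{"api": "move_arm", "payload": {"series": [{"hand": 1,"dx": 0,"dy": 0.08,"dz": -0.03,"roll": 0},{"hand": 1,"dx": 0,"dy": 0.17,"dz": -0.03,"roll": 0},{"hand": 1,"dx": 0,"dy": 0.25,"dz": -0.03,"roll": 0},{"hand": 1,"dx": 0,"dy": 0.28,"dz": -0.03,"roll": 0},{"hand": 1,"dx": 0,"dy": 0.28,"dz": -0.03,"roll": 0},{"hand": 1,"dx": 0,"dy": 0.28,"dz": -0.03,"roll": 0},{"hand": 1,"dx": 0,"dy": 0.28,"dz": -0.03,"roll": 0},{"hand": 1,"dx": 0,"dy": 0.28,"dz": -0.03,"roll": 0}]}}

```text
time_s: 18.45
tcp_pos: [0.5136, 0.2557, 0.3595]
orientation: [-1.561, -0.204, 0.204]
ft_force: [0.3, -0.0, -2.5]
finger_gap: 0.0129
```

```bash
python3 look.py w19;python3 - <<'E'
from h import *
import pickle
j=optics.snapshot('top');i=optics.snapshot('scene')
cv2.imwrite('pics/t19.png',j)
cv2.imwrite('pics/s19.png',cv2.resize(i[190:430,310:550],(600,600),interpolation=2))
w=cv2.imread('pics/w19.png')
cv2.imwrite('pics/w19c.png',cv2.resize(w[70:320,240:420],(432,600),interpolation=2))
o=readout.get_obs();print(o['tcp_pos'],o['ft_force'],plan([.5135,.2555,.359],104.8))
E
```

```text
18.45 [0.51357624 0.25573797 0.35950787] 0.012886648670925503 [ 0.3 -0.  -2.5]
[[ 0.967  0.    -0.257]
 [ 0.257  0.     0.967]
 [ 0.    -1.     0.   ]]
[0.51356809 0.25573835 0.35945527] [-0.55509806 -0.30671199 -2.46692767] {'dx': np.float64(-0.004), 'dy': np.float64(0.015), 'dz': np.float64(-0.007), 'roll': np.float64(0.011)}
```

View pics/w19c.png

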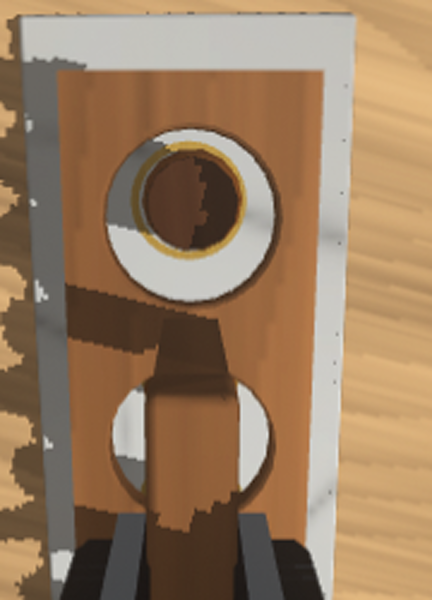

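View pics/s19.png

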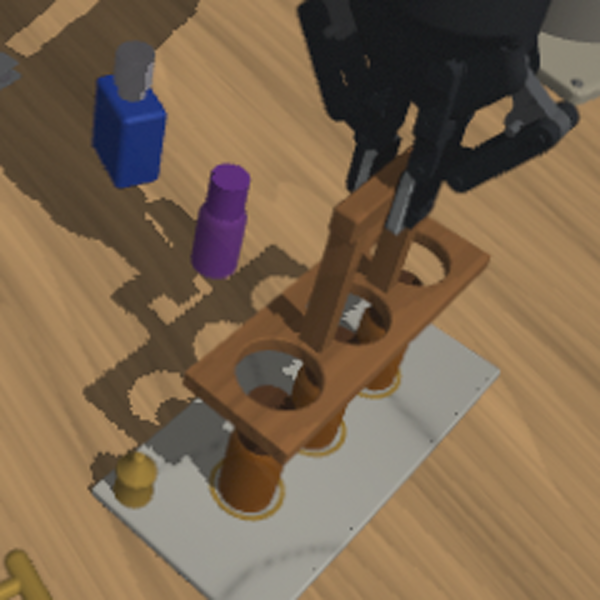

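View pics/t19.png

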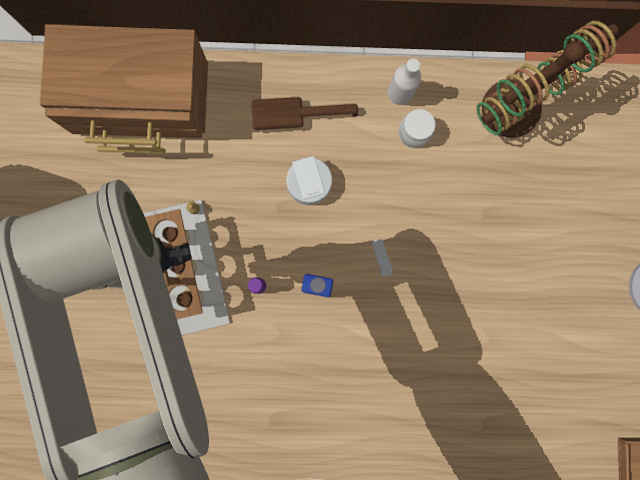

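```bash
python3 - <<'E'
from h import *
import pickle
o=pickle.load(open('w19.pkl','rb'))
W=lambda u,v:((u+.5)/2.4-.5+240,(v+.5)/2.4-.5+70)
print('hole',atz('wrist',W(193,215),.1135,o),'cap',atz('wrist',W(194,201),.088,o))
X=[]
th=np.radians(14.85);c=np.array([.5136,.2557])
for du in(-.06,0,.06): X.append([*(c+du*np.array([np.cos(th),np.sin(th)])),.1135])
print(np.round(X,4),proj('top',X))
cv2.imwrite('pics/t19c.png',cv2.resize(cv2.imread('pics/t19.png')[195:345,140:240],(400,600),interpolation=2))
E
```

```text
hole [0.45558151 0.24145296 0.1135    ] cap [0.45291955 0.24106472 0.088     ]
[[0.4556 0.2403 0.1135]
 [0.5136 0.2557 0.1135]
 [0.5716 0.2711 0.1135]] [[179.93303789 298.48916973]
 [172.71707248 265.20437785]
 [165.56241745 232.2505587 ]]
```

View pics/t19c.png

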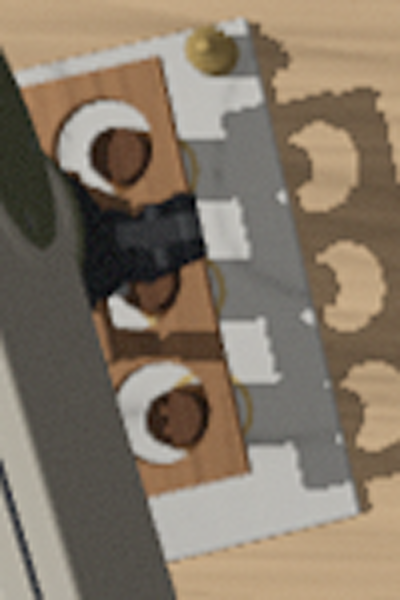

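```bash
python3 - <<'E'
from h import *
o=readout.get_obs();print(o['time_s'],np.abs(o['qd']).max(),o['tcp_pos'],o['finger_gap'])
print(manip.sign_off())
E
```

```text
18.6 0.001053217208062206 [0.51356809 0.25573835 0.35945527] 0.012744285549101286
the job is handed in; nothing more can be done
None
```

I slid the three amber bottles onto the rings, then gripped the rack by its handle and carried it across with its underside at about 0.145 m. It now hovers level over the row, still held at 60 N. I handed the job in at 18.6 s, and no verdict was reported.

**Last checks**
- **Bottles on rings:** the caps measured about 1–1.5 mm from the ring centres in the top view. Earlier wrist views during the slides put them 2–3 mm off, still inside the 8 mm limit.
- **Rack over caps:** the holes I could see were within about 0.5 px of where I predicted them in the top view. The wrist view put the hole over the nearest bottle to the base about 2.7 mm from its cap. I placed the other two from the arm pose and the top view only.
- **Height:** the underside is about 0.1035 m, so about 15 mm above the caps. This comes from the arm pose, since the rack showed no slip in the grip, and I did not measure it separately. In an early check with the cameras, the cap tops came out at about 82 mm instead of the stated 88 mm. I put that down to calibration and used 88 mm.
- **Bystanders:** the perfume, round box, hair clip and kohl pot look unmoved in the last top picture, and so does the purple look-alike. I judged this by eye.

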